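Lap a harmonica comb on the hand-cranked slide

ROBOT

A 6-joint arm with a two-finger parallel gripper is mounted at the origin on the work surface. World frame = base frame: x ahead of the robot, y to its left, z up, the work surface at z = 0. Lengths are in mm, angles in rad, forces in N, time in s.
With the tool pointing down it reaches from about 350 to 875 mm from the base axis. Payload 4.2 kg.
Tool frame: the origin (TCP) lies where the fingers leave the gripper's body, on its centre line; the fingertips stand ahead of it and the grasp point (between the pads) lies 54 mm ahead of it (arm.nose_length is the z of the fingertips in the tool frame, in mm); z points along the fingers, x is the direction in which the jaws open and shut, and the axes are right-handed (so a half turn about z gives the same grasp; the last joint's range is limited). The gripper opens to 85 mm and grips with 20 to 120 N. Pads are 22 mm wide; open, the fingers measure 114 mm over their backs; the gripper's body (76 mm by 85 mm) begins 54 mm behind the grasp point. The pads swing forward as they close: fully open they stand 13 mm farther back than shut.
Start: joints at [1.502, 0.385, 0.008, 0, -1.194, -0.259], TCP at [201.193, 591.71, 303.912] pointing down, gripper open.
Joint ranges: [-3.14, 3.14], [-1.21, 2.06], [-1.07, 1.41], [-3.16, 2.05], [-2.99, -0.16], [-3.1, 3.1]. Speed limits (rad/s): [2.79, 2.79, 3.14, 3.14, 3.14, 3.14].

INTERFACE

Orientations are given as a unit quaternion [x, y, z, w].
In Python, from bench import arm, imaging, job_done gives the robot as it stands.
- The arm moves only by the shell command python3 -m crank 'ROWS' [OPENING]. ROWS is a JSON object of lists of equal length, an entry for each row: "delta_pos": the shift along the tool's x, y, z in m, a list of three; "twist": the turn about the tool's z in rad. In form: {"delta_pos": [[tx, ty, tz], ...], "twist": [twist, ...]}. A call has 1 to 8 rows; each row shifts and turns the commanded pose from where the row before left it, along the tool's axes as they then stand; what a row does not reach is not made up. A row lasts 1/12 s, in which the tool goes at most 41.7 mm and 7.16 degrees, less where a joint would pass 70% of its speed; a pose out of reach is approached as far as the arm can. A call is refused whole if a number of a shift passes 0.0417 or a number of a turn 0.125, either way. A call with a gripper value outside its range is refused whole. OPENING is the opening, from 0 (shut) to 1 (fully open), set as the call begins (- or left out, the last holds). The fingers move at their own pace and stop on an object; the grip force is fixed at half the most. Time passes only in rows, so rows that do not move let the fingers close. It gives the time, the measured TCP pose, the force and the opening at its end, in the units of the state.
- arm.read_state(): the state, without advancing time (a new reading comes with each control period).
- imaging.get_image(name): name is "scene" or "top" or "wrist"; returns (picture, depth): 420x560x3 uint8, blue, green, red; 420x560 float32, mm along the optical axis (not along the pixel's ray), 0 where there is no reading.
- imaging.camera_model(name): a dict with "vfov" (degrees; the focal length in pixels is half the picture's height over the tangent of half this angle, whatever the lens; pixels are square), "cx", "cy" (the principal point, pixels), "dist" ([k1, k2, p1, p2, k3] as OpenCV has them; the pictures are not rectified), "T" (4x4, takes a point from camera to world coordinates); the wrist camera has in their place "hand_eye" (4x4, takes a point from camera to tool coordinates, whose origin is the TCP and whose axes are the tool frame's). Camera axes: x right, y up, looking along -z (the intrinsics and any distortion apply to the point x, -y, -z); pixel columns grow to the right and rows downward; lengths in mm; the calibration is good to about 2 mm. A picture is of the moment at which its call begins: read the wrist's pose just before it. camera_model takes no time and is no camera call.
- job_done(): hands the job in, once; it reports no verdict.
The state is a dict: "clock": time; "joints": joint angles; "joint_vel": joint speeds; "joint_efforts": joint torques, N m; "position": TCP position; "ee_rot": TCP orientation; "contact_force": force on the tool from outside, world axes, zero at the start; "wrist_torque": the same for the moment, N m; "gripper_width": finger opening in mm.
Only numpy, scipy, OpenCV 4.12 (cv2) and the standard library are available. Lean on these libraries where they do the work, as an engineer would, in place of code of your own. Each camera call takes 0.05 s, during which the arm holds its last target.

TASK

Lay the maple comb flat in the carriage pocket of the hand-cranked lapping machine, then take the crank handle and turn it clockwise (seen from above) two full turns, at an easy steady pace through the heavy part of each turn, never letting the weight run the crank back or race it ahead, yielding to the handle's own path so that it is never pulled or pushed hard inward or outward along its arm. Stop with the crank back in its parked position, the comb still in the pocket and the handle let go, and leave the other parts on the bench alone.

Things in the scene. Friction and masses are not known exactly. Their poses are not given: they have to be found in the camera images.
- comb: Maple harmonica comb, a toothed wooden slab 110 x 28 x 14 mm (about 60 g), lying flat on the bench. Origin at the centre of its underside; x along its 110 mm length, y across its 28 mm width, z up. Either end may go either way in the pocket.
- machine: Grey bench lapping machine, fixed: base 130 mm (x) by 440 mm (y from -200 to +240 mm), 30 mm high. Origin on the bench, z up. Crank near y = -130 mm, pocket carriage in the middle. A rod from the crank draws the carriage up to 50 mm towards the crank and back once per turn; the weight in the tower rises as far as the carriage moves.
- tower (a point): Top centre of the weight tower, 196 mm above the bench, 115 mm wide (machine x) and 50 mm deep (y), at machine y = +212 mm. Keep clear of it.
- pocket (a point): Centre of the pocket floor on the carriage, 54 mm above the bench; axes as the machine's. Pocket 117 mm long (y), 35 mm wide (x), bounded by 7 mm high lugs at both ends and, on the long sides, only near the corners: within 36 mm (y) of the centre the sides are open for fingers, with flat carriage top out to 48 mm in x. Outside of the lugs: 51 mm in x, 133 mm in y.
- spindle (a point): Nominal crank axis, 70 mm above the bench, axes as the machine's. The crank's bearing block is clamped in a slot: the true axis is up to 8 mm either way along machine y from this point (fixed in a run, not known beforehand; x is true). Hub, arm and handle clamp reach at most 86 mm above the bench; a steel disc of 38 mm radius lies below the arm.
- crank (a joint): Crank angle, rad, growing clockwise from above. 0 (and each full turn) is parked: arm along machine -y, weight lowest; starts within 0.3 of 0. The first half of each turn lifts the weight (4 to 8 N at the handle a quarter turn in, unknown beforehand, plus 2 N friction); in the second half it drives the crank ahead. Let go within 0.2 rad of parked it stays. Two turns end at 12.57.
- grip (a point): Centre of the wooden crank handle: upright round sleeve, 22 mm diameter, 50 mm high (86 to 136 mm above the bench; this point at 111 mm), spinning freely on its post, so a grip need not turn with the crank. It stands out from the true crank axis by a throw of 48 to 58 mm, fixed in a run but not known beforehand. Its y axis points along the arm to the axis.
- strain (a joint): Radial give of the handle post along the crank arm, m, positive outward, 0 unloaded; a stiff spring, 10 N per mm. Beyond 1 mm either way (10 N along the arm) the handle has been wrenched. The reading's noise (0.6 mm) is about as large: feel the force, and give way to it. Fingers closed across the arm, not along it, do not load it.
- reed_plate: Brass reed plate 112 x 32 x 4 mm lying on the bench, a bystander. Origin at the centre of its underside.
- magnet: Stubby pale ceramic magnet block 45 x 28 x 18 mm on the bench, a bystander. Origin at the centre of its underside.
- cover: Chromed cover plate 118 x 33 x 10 mm lying on the bench, a bystander. Origin at the centre of its underside.

How it is judged (in metres and radians):
On the way, in this order (a step that is already met when the one before it is completed fails the run):
1. the comb lies flat in the pocket, let go (x of comb in the frame of pocket between -0.005 and 0.005 m and y of comb in the frame of pocket between -0.006 and 0.006 m and z of comb in the frame of pocket between -0.003 and 0.003 m and angle between the x axis of comb and the y axis of pocket, either way round below 0.15 rad and angle between comb's own z axis and vertical below 0.1 rad and contact force between the fingers and comb below 0.2 N), for 0.2 s.
2. the crank has passed its first full turn (value of joint crank above 6.28319 rad), for 0.05 s.
At the end, for the whole second after the job is handed in: The crank is parked after two clockwise turns (within 0.4 rad of 12.57) and at rest, and the comb lies flat in the pocket, centred within 5 mm across and 6 mm along (x of comb in the frame of pocket between -0.005 and 0.005 m and y of comb in the frame of pocket between -0.006 and 0.006 m and z of comb in the frame of pocket between -0.003 and 0.003 m and angle between the x axis of comb and the y axis of pocket, either way round below 0.15 rad and angle between comb's own z axis and vertical below 0.1 rad and value of joint crank between 12.1664 and 12.9664 rad and velocity of joint crank between -0.05 and 0.05 rad/s and linear speed of comb below 0.02 m/s); the robot touches nothing.
It fails at once if the handle is wrenched along the crank arm (more than 10 N, 1 mm of its spring) (value of joint strain above 0.001 m or value of joint strain below -0.001 m).
It fails at once if the crank races (over 3.5 rad/s) or runs back mid-turn (faster than 0.4 rad/s) (velocity of joint crank above 3.5 rad/s or (value of joint crank between 0.6 and 12.0664 rad and velocity of joint crank below -0.4 rad/s)).
It fails at once if the crank is turned without the comb in the pocket (value of joint crank above 0.8 rad and not (x of comb in the frame of pocket between -0.005 and 0.005 m and y of comb in the frame of pocket between -0.006 and 0.006 m and z of comb in the frame of pocket between -0.003 and 0.003 m and angle between the x axis of comb and the y axis of pocket, either way round below 0.15 rad and angle between comb's own z axis and vertical below 0.1 rad)).
It fails at once if the crank is turned past its second parked position by more than 0.8 rad (value of joint crank above 13.3664 rad).
It fails at once if another part on the bench is disturbed (moved over 20 mm) (distance of any of reed_plate, magnet, cover from where it was at the start of the episode above 0.02 m).
It also fails if it takes over 72 s, if anything falls off the work surface, if the arm or the gripper's body presses on something with over 40 N, if the wrist force passes 120 N, or if a joint passes its speed limit or range.

## Working session

There is one attempt and no reset: what is moved stays moved. The work goes in short steps, Python scripts to look and compute and a shell command to move; the robot and the scene stay as the last step left them, time stands still between calls to the robot, and variables do not carry over. Pictures are saved under pics/ and viewed, and the job is handed in when it is done.

```bash
ls; mkdir -p pics
cat > h.py <<'E'
import numpy as np, cv2
from bench import arm, imaging
from scipy.spatial.transform import Rotation as R
def K(m):
    f=210/np.tan(np.radians(m['vfov'])/2)
    return np.array([[f,0,m['cx']],[0,f,m['cy']],[0,0,1.]])
def snap(name,fn):
    s=arm.read_state(); p,d=imaging.get_image(name); m=imaging.camera_model(name)
    if 'T' in m: T=np.array(m['T'])
    else:
        W=np.eye(4);W[:3,:3]=R.from_quat(s['ee_rot']).as_matrix();W[:3,3]=s['position'];T=W@np.array(m['hand_eye'])
    cv2.imwrite(f'pics/{fn}.png',p); np.savez(f'pics/{fn}.npz',p=p,d=d,T=T,K=K(m),dist=np.array(m['dist'],float))
    return s
def load(fn): return np.load(f'pics/{fn}.npz')
def rays(z,uv):
    q=cv2.undistortPoints(np.array(uv,float).reshape(-1,1,2),z['K'],z['dist'])[:,0]
    return np.c_[q[:,0],-q[:,1],-np.ones(len(q))]
def atz(fn,uv,h):
    z=load(fn);r=rays(z,uv)@z['T'][:3,:3].T;o=z['T'][:3,3]
    return o+r*((h-o[2])/r[:,2])[:,None]
def bydepth(fn,uv):
    z=load(fn);d=z['d'];dd=np.array([d[int(round(v)),int(round(u))] for u,v in uv])
    return (rays(z,uv)*dd[:,None])@z['T'][:3,:3].T+z['T'][:3,3]
def cloud(fn):
    z=load(fn);d=z['d'];v,u=np.mgrid[:420,:560];uv=np.c_[u.ravel(),v.ravel()]
    P=(rays(z,uv)*d.ravel()[:,None])@z['T'][:3,:3].T+z['T'][:3,3]
    P[d.ravel()==0]=np.nan
    return P.reshape(420,560,3)
def crop(fn,u0,v0,u1,v1,out,s=4):
    p=load(fn)['p'][v0:v1,u0:u1]; cv2.imwrite(f'pics/{out}.png',cv2.resize(p,None,fx=s,fy=s,interpolation=cv2.INTER_CUBIC))
E
python3 - <<'E'
from h import *
print(arm.read_state(), arm.nose_length)
for n in ('scene','top','wrist'): snap(n,n+'0')
print(imaging.camera_model('top')); print(imaging.camera_model('wrist'))
E
```

```text
pics
{'clock': 0.0, 'joints': array([ 1.50159654e+00,  3.85574525e-01,  6.61603218e-03, -5.36679229e-04,
       -1.19401467e+00, -2.58555970e-01]), 'joint_vel': array([ 0.0007826 , -0.00037093,  0.0021993 , -0.00147038,  0.00067736,
        0.00031572]), 'joint_efforts': array([ 1.89476837e-04, -3.92293382e+01,  1.88398182e+01,  4.18614954e+00,
       -4.68139333e-03,  2.02665873e-06]), 'position': array([201.0553559 , 591.31921694, 302.80114613]), 'ee_rot': array([-5.82190961e-01,  8.13051313e-01, -6.80042170e-04, -8.85663884e-04]), 'contact_force': array([-0.05355324, -0.06799201,  0.29381498]), 'wrist_torque': array([ 0.01801714, -0.02972558, -0.0185236 ]), 'gripper_width': 85.08119076330496} 72.6
{'vfov': 47.66966885722721, 'cx': 277.66612336081914, 'cy': 206.270245344405, 'dist': array([0.04074894, 0.        , 0.        , 0.        , 0.        ]), 'T': array([[ 1.33636400e-02,  9.98064004e-01, -6.07425474e-02,
         5.51303100e+02],
       [-9.99862905e-01,  1.39322912e-02,  8.94777201e-03,
         5.87757566e+01],
       [ 9.77673202e-03,  6.06146451e-02,  9.98113360e-01,
         1.12031577e+03],
       [ 0.00000000e+00,  0.00000000e+00,  0.00000000e+00,
         1.00000000e+00]])}
{'vfov': 59.815428034566146, 'cx': 280.9913186800793, 'cy': 206.5756153590207, 'dist': array([-0.09890553,  0.        ,  0.        ,  0.        ,  0.        ]), 'hand_eye': array([[ 9.99999710e-01, -1.78528059e-04,  7.39975378e-04,
         1.30204944e-01],
       [ 5.38160228e-05, -9.53094643e-01, -3.02672427e-01,
        -7.71311829e+01],
       [ 7.59302090e-04,  3.02672379e-01, -9.53094357e-01,
        -6.96791940e+01],
       [ 0.00000000e+00,  0.00000000e+00,  0.00000000e+00,
         1.00000000e+00]])}
```

View pics/top0.png

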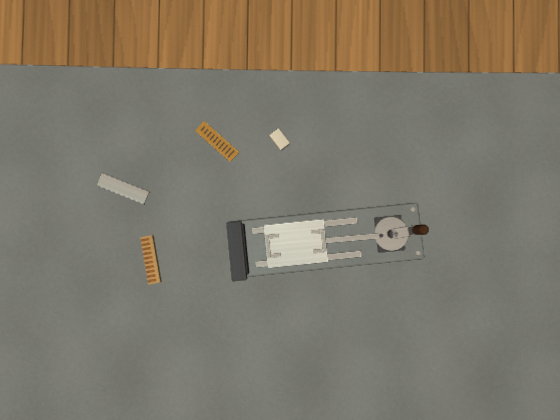

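View pics/scene0.png

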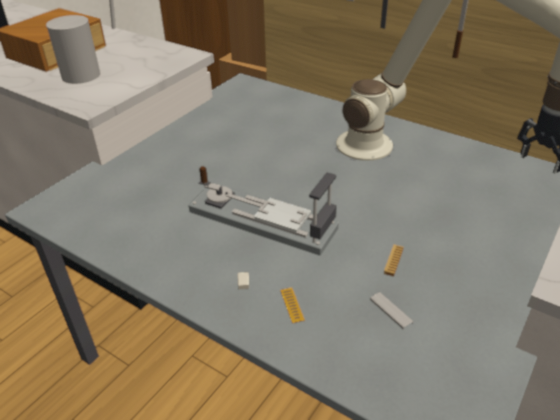

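View pics/wrist0.png

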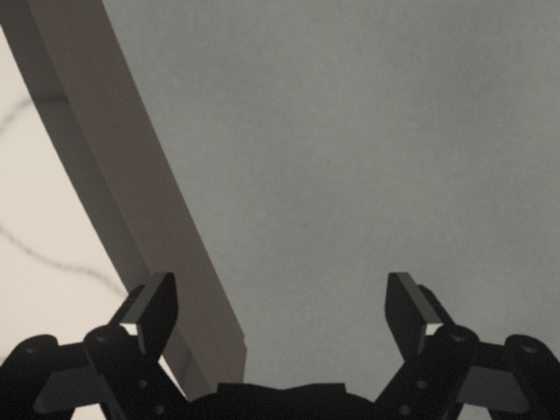

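Run:
```python
from h import *
crop('top0',90,110,300,295,'c1',3)
crop('top0',220,190,440,290,'c2',3)
P=cloud('top0')
for n,(u,v) in dict(a=(217,141),b=(150,260),cov=(123,189),mag=(279,139)).items():
    w=P[v-1:v+2,u-1:u+2].reshape(-1,3); print(n,np.nanmedian(w,0).round(1))
print(atz('top0',[(204,123),(236,158),(198,129),(230,163),(142,237),(152,236),(149,284),(160,283)],10).round(0))
z=load('top0')['d'];print((z==0).sum())
```

```text
a [771.8 194.5   3.2]
b [490.6 341.3  13.1]
cov [654.2 409.5   9.8]
mag [776.   47.9  19. ]
[[813. 225.  10.]
 [731. 148.  10.]
 [798. 239.  10.]
 [719. 162.  10.]
 [543. 362.  10.]
 [546. 339.  10.]
 [435. 343.  10.]
 [438. 318.  10.]]
986
```

```bash
sleep 0
```

```text
(no output)
```

View pics/c1.png

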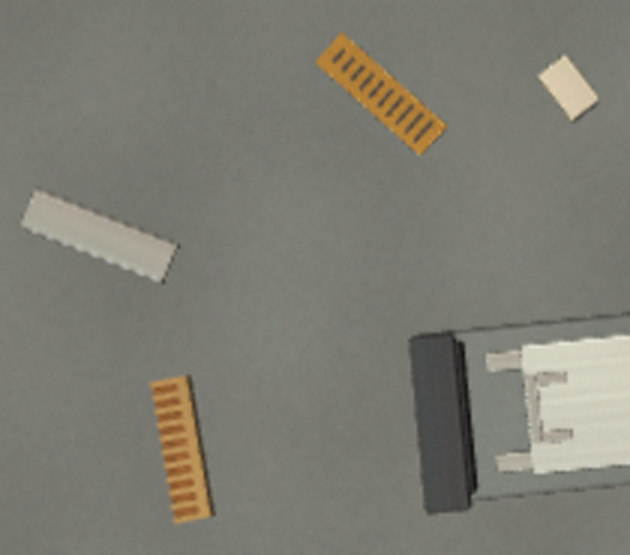

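View pics/c2.png

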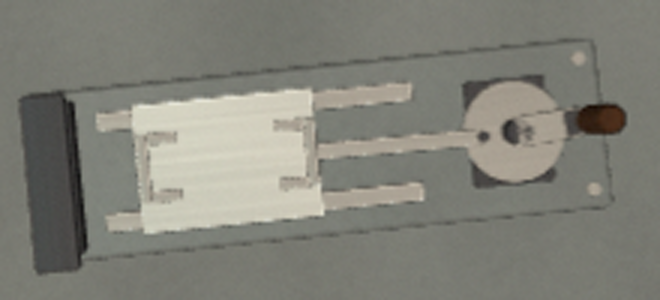

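Run:
```python
from h import *
P=cloud('top0')
sub=P[195:290,222:435].reshape(-1,3);sub=sub[~np.isnan(sub[:,0])]
def rect(lo,hi,sel=None):
    q=sub[(sub[:,2]>lo)&(sub[:,2]<hi)]
    if sel is not None:q=q[sel(q)]
    r=cv2.minAreaRect(q[:,:2].astype(np.float32)); print((lo,hi),len(q),np.round(r[0],1),np.round(r[1],1),round(r[2],2),'z',np.median(q[:,2]).round(1),np.mean(q[:,:2],0).round(1));return q
rect(20,40);rect(48,58);rect(58,66,lambda q:q[:,1]>-40);rect(185,205)
q=rect(125,145,lambda q:q[:,1]<-150)
rect(60,70,lambda q:q[:,1]<-120)
h=np.histogram(sub[:,2],np.arange(0,210,5));print([(a,b) for a,b in zip(h[1],h[0]) if b>8])
c=P[230:290,135:168].reshape(-1,3);c=c[(c[:,2]>8)&(c[:,2]<20)];r=cv2.minAreaRect(c[:,:2].astype(np.float32));print(r,np.median(c[:,2]))
```

```text
(20, 40) 5457 [542.8 -66.6] [130.2 432.6] 6.63 z 29.7 [546.3 -92.1]
(48, 58) 3058 [542.2 -61.6] [ 95.9 361.4] 6.49 z 53.8 [539.7 -41.2]
(58, 66) 219 [533.3  39.4] [ 93.6 161.3] 4.91 z 60.2 [531.3  44.6]
(185, 205) 919 [520.4 130. ] [114.4  30.3] 6.46 z 195.1 [520.3 129.5]
(125, 145) 91 [ 567.4 -252.5] [18.7 20.3] 0.47 z 134.8 [ 567.6 -251.6]
(60, 70) 59 [ 554.  -159.9] [15.4 78.1] 6.67 z 61.3 [ 552.5 -160.2]
[(np.int64(0), np.int64(4034)), (np.int64(5), np.int64(55)), (np.int64(20), np.int64(107)), (np.int64(25), np.int64(2935)), (np.int64(30), np.int64(2215)), (np.int64(35), np.int64(200)), (np.int64(40), np.int64(520)), (np.int64(45), np.int64(115)), (np.int64(50), np.int64(2160)), (np.int64(55), np.int64(1086)), (np.int64(60), np.int64(255)), (np.int64(65), np.int64(30)), (np.int64(70), np.int64(25)), (np.int64(75), np.int64(179)), (np.int64(80), np.int64(59)), (np.int64(85), np.int64(19)), (np.int64(90), np.int64(55)), (np.int64(95), np.int64(28)), (np.int64(110), np.int64(9)), (np.int64(125), np.int64(9)), (np.int64(130), np.int64(41)), (np.int64(135), np.int64(41)), (np.int64(190), np.int64(429)), (np.int64(195), np.int64(480))]
((492.1553955078125, 341.1702575683594), (109.44669342041016, 29.01951026916504), 11.690872192382812) 12.133139434697569
```

```bash
cat >> h.py <<'E'
import json
def cmdget():
    try: return json.load(open('cmd.json'))
    except Exception: return [201.193,591.71,303.912,float(np.arctan2(-.946,-.322))]
def fwd(c,rows,tw):
    x,y,z,a=c
    for d,t in zip(rows,tw):
        X=np.array([np.cos(a),np.sin(a),0]);Y=np.array([np.sin(a),-np.cos(a),0])
        p=np.array([x,y,z])+1000*(d[0]*X+d[1]*Y+d[2]*np.array([0,0,-1.]));x,y,z=map(float,p);a=a-t
    return [x,y,z,a]
def plan(poses,save=True,c=None,nd=4,nt=3):
    """poses: list of (x,y,z,yaw) per row; prints rows in chunks of 8"""
    c=c or cmdget();D=[];T=[]
    for p in poses:
        a=c[3];X=np.array([np.cos(a),np.sin(a),0]);Y=np.array([np.sin(a),-np.cos(a),0])
        e=np.array(p[:3])-c[:3]
        d=[float(round(v,nd))+0.0 for v in (e@X/1000,e@Y/1000,-e[2]/1000)];t=float(round(a-p[3],nt))+0.0
        if np.linalg.norm(d)>.0417 or abs(t)>.125: print('!!big',d,t)
        D.append(d);T.append(t);c=fwd(c,[d],[t])
    for i in range(0,len(D),8):
        print("python3 -m crank '%s'"%json.dumps({"delta_pos":D[i:i+8],"twist":T[i:i+8]}).replace(' ',''))
    print('end',np.round(c,4))
    if save: json.dump(c,open('cmd.json','w'))
def line(target,n,c=None):
    c=c or cmdget();return [tuple(np.array(c)+(np.array(target)-c)*(i+1)/n) for i in range(n)]
def chk():
    s=arm.read_state();M=R.from_quat(s['ee_rot']).as_matrix();c=cmdget()
    print('t',round(s['clock'],2),'pos',s['position'].round(1),'yaw',round(float(np.arctan2(M[1,0],M[0,0])),4),'cmd',np.round(c,3),'F',s['contact_force'].round(1),'w',round(s['gripper_width'],1),'j',s['joints'].round(2))
E
python3 - <<'E'
from h import *
s=arm.read_state();M=R.from_quat(s['ee_rot']).as_matrix();y=float(np.arctan2(M[1,0],M[0,0]));print(y)
json.dump([201.193,591.71,303.912,y],open('cmd.json','w'))
plan(line((492,341,200,np.radians(-79.3)),12))
E
```

```text
-1.898774426286034
python3 -m crank '{"delta_pos":[[0.012,-0.0297,0.0087],[0.0132,-0.0291,0.0086],[0.0145,-0.0285,0.0087],[0.0157,-0.0279,0.0086],[0.0169,-0.0272,0.0087],[0.018,-0.0265,0.0087],[0.0191,-0.0256,0.0086],[0.0202,-0.0248,0.0087]],"twist":[-0.043,-0.043,-0.043,-0.043,-0.042,-0.043,-0.043,-0.043]}'
python3 -m crank '{"delta_pos":[[0.0212,-0.0239,0.0086],[0.0223,-0.023,0.0087],[0.0232,-0.022,0.0087],[0.0242,-0.021,0.0086]],"twist":[-0.043,-0.043,-0.043,-0.043]}'
end [491.9861 340.9853 200.012   -1.3838]
```

```bash
python3 -m crank '{"delta_pos":[[0.012,-0.0297,0.0087],[0.0132,-0.0291,0.0086],[0.0145,-0.0285,0.0087],[0.0157,-0.0279,0.0086],[0.0169,-0.0272,0.0087],[0.018,-0.0265,0.0087],[0.0191,-0.0256,0.0086],[0.0202,-0.0248,0.0087]],"twist":[-0.043,-0.043,-0.043,-0.043,-0.042,-0.043,-0.043,-0.043]}'
python3 -m crank '{"delta_pos":[[0.0212,-0.0239,0.0086],[0.0223,-0.023,0.0087],[0.0232,-0.022,0.0087],[0.0242,-0.021,0.0086],[0,0,0],[0,0,0]],"twist":[-0.043,-0.043,-0.043,-0.043,0,0]}'
python3 - <<'E'
from h import *
chk(); snap('wrist','w1')
E
```

```text
clock: 0.82
position: [395.9, 423.3, 234.0]
ee_rot: [0.713, -0.701, 0.0, 0.0]
contact_force: [-0.1, -0.2, 0.5]
gripper_width: 85.6
clock: 1.32
position: [492.9, 339.4, 198.8]
ee_rot: [0.769, -0.639, -0.0, 0.001]
contact_force: [0.2, 0.4, 0.1]
gripper_width: 85.4
t 1.32 pos [492.9 339.4 198.8] yaw -1.3871 cmd [491.986 340.985 200.012  -1.384] F [0.2 0.4 0.1] w 85.4 j [ 0.87  0.43 -0.2  -0.   -0.94  0.88]
```

```bash
sleep 0
```

```text
(no output)
```

View pics/w1.png

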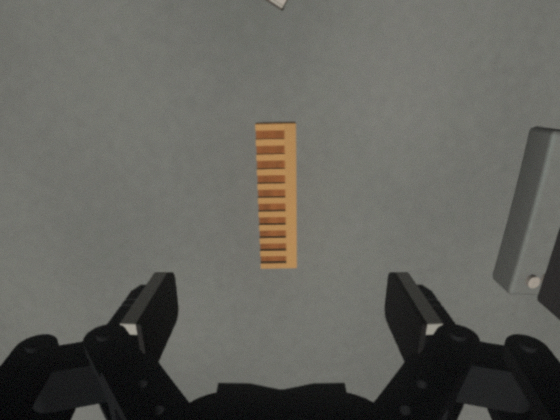

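The comb's corners are at about (256,123), (297,122), (298,268) and (260,269). I'll turn these into positions.

Run:
```python
from h import *
crop('w1',240,105,315,285,'c3',4)
w=atz('w1',[(256,123),(297,122),(298,268),(260,269)],14);print(w.round(1),w.mean(0).round(1))
for i in range(4):print(np.linalg.norm(w[i]-w[(i+1)%4]).round(1),end=' ')
print(np.degrees(np.arctan2(*(w[0]-w[3])[[1,0]])),np.degrees(np.arctan2(*(w[1]-w[2])[[1,0]])))
P=cloud('w1');q=P[115:280,245:310].reshape(-1,3);q=q[(q[:,2]>7)&(q[:,2]<25)];print(cv2.minAreaRect(q[:,:2].astype(np.float32)),np.median(q[:,2]))
```

```text
[[544.9 366.4  14. ]
 [550.7 338.9  14. ]
 [442.2 316.5  14. ]
 [436.  345.3  14. ]] [493.5 341.8  14. ]
28.1 110.8 29.5 111.0 10.95217920189846 11.676952732946923
((492.8283996582031, 342.3652038574219), (110.37499237060547, 27.40011215209961), 11.571640968322754) 13.065493685606214
```

```bash
sleep 0
```

```text
(no output)
```

View pics/c3.png

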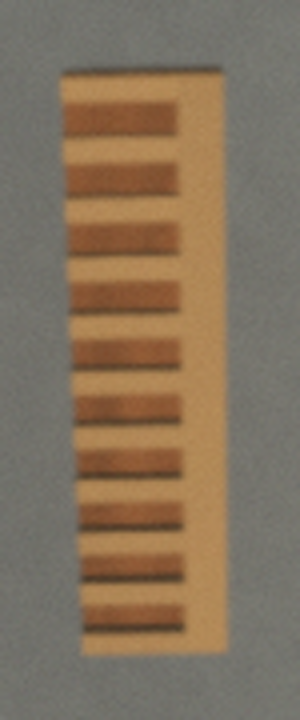

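Run:
```python
from h import *
chk()
c=cmdget()
plan(line((493,342,110,np.radians(-78.5)),5)+line((493,342,77,np.radians(-78.5)),3,c=[493,342,110,np.radians(-78.5)]))
```

```text
t 1.37 pos [492.3 340.4 199.5] yaw -1.3853 cmd [491.986 340.985 200.012  -1.384] F [-0.7  0.9 -0. ] w 85.2 j [ 0.88  0.43 -0.2  -0.   -0.94  0.88]
python3 -m crank '{"delta_pos":[[-0.0002,-0.0002,0.018],[-0.0001,-0.0003,0.018],[-0.0002,-0.0002,0.018],[-0.0001,-0.0003,0.018],[-0.0002,-0.0002,0.018],[0.0,0.0,0.011],[0.0,0.0,0.011],[0.0,0.0,0.011]],"twist":[-0.003,-0.002,-0.003,-0.003,-0.003,0.0,0.0,0.0]}'
end [493.011  342.0001  77.012   -1.3698]
```

```bash
python3 -m crank '{"delta_pos":[[-0.0002,-0.0002,0.018],[-0.0001,-0.0003,0.018],[-0.0002,-0.0002,0.018],[-0.0001,-0.0003,0.018],[-0.0002,-0.0002,0.018],[0.0,0.0,0.011],[0.0,0.0,0.011],[0.0,0.0,0.011]],"twist":[-0.003,-0.002,-0.003,-0.003,-0.003,0.0,0.0,0.0]}'
python3 -m crank '{"delta_pos":[[0,0,0],[0,0,0],[0,0,0],[0,0,0],[0,0,0],[0,0,0]],"twist":[0,0,0,0,0,0]}' 0
python3 - <<'E'
from h import *
chk(); snap('wrist','w2');chk()
E
```

```text
clock: 2.03
position: [492.9, 343.0, 76.9]
ee_rot: [0.775, -0.632, 0.0, -0.001]
contact_force: [0.1, 0.0, 0.5]
gripper_width: 85.3
clock: 2.53
position: [493.6, 342.5, 78.3]
ee_rot: [0.775, -0.632, 0.0, -0.001]
contact_force: [-0.5, 0.6, 4.3]
gripper_width: 26.0
t 2.53 pos [493.6 342.5  78.3] yaw -1.3694 cmd [493.011 342.     77.012  -1.37 ] F [-0.5  0.6  4.3] w 26.0 j [ 0.88  0.59 -0.3   0.   -0.68  0.9 ]
t 2.58 pos [493.6 342.5  78.3] yaw -1.3694 cmd [493.011 342.     77.012  -1.37 ] F [-0.5  0.5  4.4] w 26.1 j [ 0.88  0.59 -0.3   0.   -0.68  0.9 ]
```

```bash
sleep 0
```

```text
(no output)
```

View pics/w2.png

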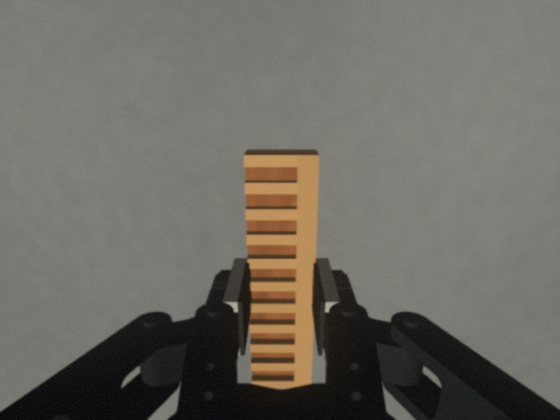

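Run:
```python
from h import *
w=atz('w2',[(244,155),(319,155),(251,385),(310,386)],14);print(w.round(1))
s=arm.read_state();M=R.from_quat(s['ee_rot']).as_matrix()
print(((w-s['position'])@M).round(1))
c=cmdget();plan(line((c[0],c[1],190,c[3]),4))
```

```text
[[544.4 367.1  14. ]
 [550.  339.9  14. ]
 [438.7 345.9  14. ]
 [443.7 318.7  14. ]]
[[-13.8 -54.6  64.4]
 [ 13.9 -54.6  64.4]
 [-14.2  53.2  64.2]
 [ 13.5  53.8  64.1]]
python3 -m crank '{"delta_pos":[[0.0,0.0,-0.0282],[0.0,0.0,-0.0283],[0.0,0.0,-0.0282],[0.0,0.0,-0.0283]],"twist":[0.0,0.0,0.0,0.0]}'
end [493.011  342.0001 190.012   -1.3698]
```

```bash
python3 -m crank '{"delta_pos":[[0.0,0.0,-0.0282],[0.0,0.0,-0.0283],[0.0,0.0,-0.0282],[0.0,0.0,-0.0283]],"twist":[0.0,0.0,0.0,0.0]}'
python3 - <<'E'
from h import *
px=np.array([(135,136),(147,204),(306,118),(318,188)])/3+[220,190]
w=atz('top0',px,61);print(w.round(1),w.mean(0))
# base corners crank end, z30
b=atz('top0',np.array([(590,40),(611,206)])/3+[220,190],30);print(b.round(1))
t=atz('top0',np.array([(22,98),(68,94),(38,272),(78,268)])/3+[220,190],196);print('tower',t.round(1),t.mean(0).round(1))
plan(line((510,170,310,np.radians(-173.5)),15)+[(510,170,310,np.radians(-173.5))])
E
```

```text
clock: 2.92
position: [492.8, 341.7, 191.1]
ee_rot: [0.774, -0.633, -0.0, 0.0]
contact_force: [0.4, 0.5, -0.7]
gripper_width: 26.4
[[550.6  76.6  61. ]
 [500.6  67.   61. ]
 [565.7 -50.1  61. ]
 [514.1 -59.4  61. ]] [532.76603571   8.49773504  61.        ]
[[ 628.9 -270.3   30. ]
 [ 502.6 -285.4   30. ]]
tower [[574.3 147.8 196. ]
 [577.3 118.1 196. ]
 [462.8 135.2 196. ]
 [465.7 109.6 196. ]] [520.  127.7 196. ]
python3 -m crank '{"delta_pos":[[0.0115,0.0012,-0.008],[0.0115,-0.0001,-0.008],[0.0114,-0.0014,-0.008],[0.0112,-0.0026,-0.008],[0.0109,-0.0038,-0.008],[0.0104,-0.0051,-0.008],[0.0097,-0.0061,-0.008],[0.0091,-0.0072,-0.008]],"twist":[0.111,0.11,0.111,0.11,0.111,0.11,0.111,0.11]}'
python3 -m crank '{"delta_pos":[[0.0082,-0.0081,-0.008],[0.0072,-0.0089,-0.008],[0.0062,-0.0097,-0.008],[0.0051,-0.0104,-0.008],[0.0039,-0.0108,-0.008],[0.0027,-0.0112,-0.008],[0.0014,-0.0114,-0.008],[0.0,0.0,0.0]],"twist":[0.111,0.111,0.11,0.111,0.11,0.111,0.11,0.0]}'
end [510.0019 170.0444 310.012   -3.0278]
```

```bash
python3 -m crank '{"delta_pos":[[0.0115,0.0012,-0.008],[0.0115,-0.0001,-0.008],[0.0114,-0.0014,-0.008],[0.0112,-0.0026,-0.008],[0.0109,-0.0038,-0.008],[0.0104,-0.0051,-0.008],[0.0097,-0.0061,-0.008],[0.0091,-0.0072,-0.008]],"twist":[0.111,0.11,0.111,0.11,0.111,0.11,0.111,0.11]}'
python3 -m crank '{"delta_pos":[[0.0082,-0.0081,-0.008],[0.0072,-0.0089,-0.008],[0.0062,-0.0097,-0.008],[0.0051,-0.0104,-0.008],[0.0039,-0.0108,-0.008],[0.0027,-0.0112,-0.008],[0.0014,-0.0114,-0.008],[0.0,0.0,0.0]],"twist":[0.111,0.111,0.11,0.111,0.11,0.111,0.11,0.0]}'
python3 -m crank '{"delta_pos":[[0,0,0],[0,0,0]],"twist":[0,0]}'
python3 - <<'E'
from h import *
chk(); snap('wrist','w3');chk()
E
```

```text
clock: 3.58
position: [501.9, 249.5, 254.3]
ee_rot: [-0.427, 0.904, 0.0, -0.0]
contact_force: [-0.4, 0.3, -0.5]
gripper_width: 25.6
clock: 4.25
position: [510.4, 168.7, 311.7]
ee_rot: [-0.055, 0.998, 0.001, 0.001]
contact_force: [0.7, -0.2, 0.2]
gripper_width: 26.0
clock: 4.42
position: [509.8, 170.2, 309.5]
ee_rot: [-0.058, 0.998, 0.0, -0.0]
contact_force: [-0.6, 0.8, -0.4]
gripper_width: 26.0
t 4.42 pos [509.8 170.2 309.5] yaw -3.0261 cmd [510.002 170.044 310.012  -3.028] F [-0.6  0.8 -0.4] w 26.0 j [ 0.62  0.23 -0.2  -0.   -1.14 -0.51]
t 4.47 pos [509.7 170.3 309.3] yaw -3.0261 cmd [510.002 170.044 310.012  -3.028] F [-0.1  0.4 -0.5] w 26.1 j [ 0.62  0.23 -0.2  -0.   -1.14 -0.51]
```

```bash
sleep 0
```

```text
(no output)
```

View pics/w3.png

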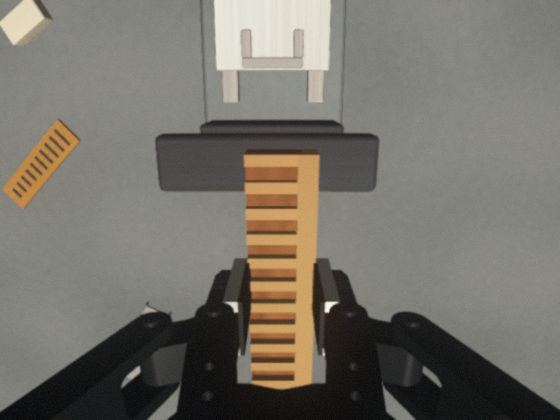

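```bash
python3 -m crank '{"delta_pos":[[0,-0.03,0],[0,-0.03,0],[0,0,0],[0,0,0]],"twist":[0,0,0,0]}'
python3 - <<'E'
from h import *
json.dump(fwd(cmdget(),[[0,-.03,0]]*2,[0,0]),open('cmd.json','w'))
chk(); snap('wrist','w4');chk()
E
```

```text
clock: 4.8
position: [516.8, 109.9, 309.4]
ee_rot: [-0.057, 0.998, -0.0, -0.0]
contact_force: [0.2, 0.3, -0.9]
gripper_width: 25.8
t 4.8 pos [516.8 109.9 309.4] yaw -3.0283 cmd [516.816 110.433 310.012  -3.028] F [ 0.2  0.3 -0.9] w 25.8 j [ 0.52  0.22 -0.22 -0.   -1.14 -0.4 ]
t 4.85 pos [516.9 110.6 309.5] yaw -3.0273 cmd [516.816 110.433 310.012  -3.028] F [-1.  -0.1 -0.4] w 25.9 j [ 0.52  0.22 -0.22 -0.   -1.14 -0.4 ]
```

```bash
sleep 0
```

```text
(no output)
```

View pics/w4.png

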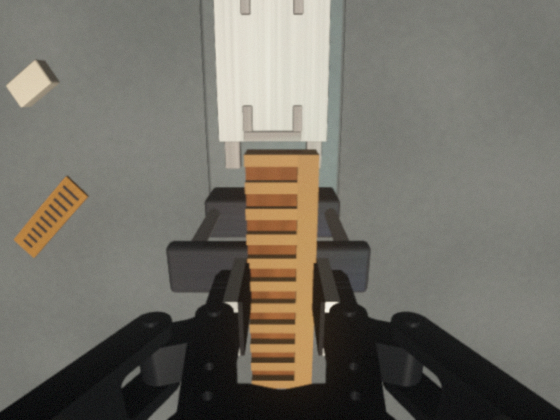

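```bash
python3 - <<'E'
from h import *
crop('w4',190,0,360,150,'c4',4)
E
sleep 0
```

```text
(no output)
```

View pics/c4.png

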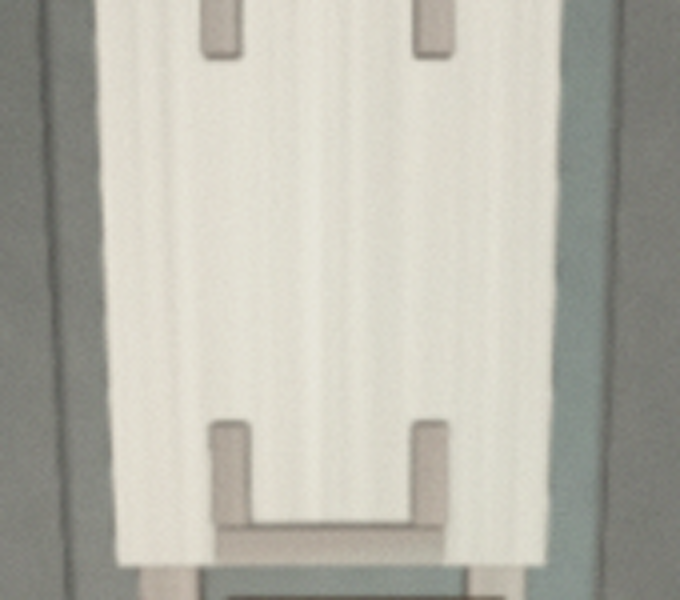

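Run:
```python
from h import *
f=lambda l:atz('w4',np.array(l,float)/4+[190,0],61)
n=f([(209,422),(249,422),(411,422),(448,422)]);k=f([(202,58),(242,58),(414,58),(454,58)])
print(n.round(1),k.round(1)); print('c',(n.mean(0)+k.mean(0))/2)
d=n.mean(0)-k.mean(0);print('len',np.linalg.norm(d),'yaw',np.arctan2(-d[0],d[1]))
print('w',np.linalg.norm(n[0]-n[3]),np.linalg.norm(n[1]-n[2]),np.linalg.norm(k[0]-k[3]))
for g in (n,k):
  e=g[0]-g[3];print(np.arctan2(e[1],e[0]))
e=f([(250,523),(411,523)]);print('end',e.round(1),)
u=np.array([-np.sin(.114),np.cos(.114),0]);print((e-(n.mean(0)+k.mean(0))/2)@u)
b=atz('w4',np.array([(62,500),(45,80),(603,500),(620,80)])/4+[190,0],30);print(b.round(1),np.arctan2(-(b[0]-b[1])[0],(b[0]-b[1])[1]),np.arctan2(-(b[2]-b[3])[0],(b[2]-b[3])[1]))
P=cloud('w4');q=P[20:100,225:320].reshape(-1,3);print(np.nanmedian(q[:,2]))
```

```text
[[556.4  47.9  61. ]
 [548.   47.   61. ]
 [513.9  43.2  61. ]
 [506.1  42.3  61. ]] [[564.3 -23.9  61. ]
 [556.3 -24.7  61. ]
 [522.  -28.5  61. ]
 [514.  -29.5  61. ]]
c [535.1193056   9.2087382  61.       ]
len 72.18309342024997 yaw 0.11159242354699413
w 50.60752071365134 34.29079706901476 50.64871263269438
0.11191850020780003
0.11071484386236707
end [[545.8  68.1  61. ]
 [511.3  64.2  61. ]]
[57.32953916 57.38962102]
[[592.5  71.   30. ]
 [602.5 -21.5  30. ]
 [465.6  56.6  30. ]
 [475.7 -35.6  30. ]] 0.10755405598773016 0.1094418265976941
53.689490616445
```

Run:
```python
from h import *
Y=.111-np.pi;a=(535.1,9.2,310,Y);b=(535.1,9.2,150,Y)
plan(line(a,4)+line(b,7,c=list(a)))
```

```text
python3 -m crank '{"delta_pos":[[-0.0017,-0.0257,0.0],[-0.0017,-0.0256,0.0],[-0.0017,-0.0257,0.0],[-0.0017,-0.0256,0.0],[0.0,0.0,0.0229],[0.0,0.0,0.0228],[0.0,0.0,0.0229],[0.0,0.0,0.0228]],"twist":[0.001,0.0,0.001,0.001,0.0,0.0,0.0,0.0]}'
python3 -m crank '{"delta_pos":[[0.0,0.0,0.0229],[0.0,0.0,0.0229],[0.0,0.0,0.0228]],"twist":[0.0,0.0,0.0]}'
end [535.1237   9.2504 150.012   -3.0308]
```

```bash
python3 -m crank '{"delta_pos":[[-0.0017,-0.0257,0.0],[-0.0017,-0.0256,0.0],[-0.0017,-0.0257,0.0],[-0.0017,-0.0256,0.0],[0.0,0.0,0.0229],[0.0,0.0,0.0228],[0.0,0.0,0.0229],[0.0,0.0,0.0228]],"twist":[0.001,0.0,0.001,0.001,0.0,0.0,0.0,0.0]}'
python3 -m crank '{"delta_pos":[[0.0,0.0,0.0229],[0.0,0.0,0.0229],[0.0,0.0,0.0228],[0,0,0],[0,0,0],[0,0,0]],"twist":[0.0,0.0,0.0,0,0,0]}'
python3 - <<'E'
from h import *
chk(); snap('wrist','w5');chk()
E
```

```text
clock: 5.52
position: [535.4, 10.3, 217.5]
ee_rot: [-0.056, 0.998, 0.0, 0.0]
contact_force: [0.3, -0.7, -0.4]
gripper_width: 26.0
clock: 6.02
position: [536.2, 10.1, 151.0]
ee_rot: [-0.056, 0.998, -0.0, 0.001]
contact_force: [-0.4, 0.6, 0.3]
gripper_width: 25.8
t 6.02 pos [536.2  10.1 151. ] yaw -3.0289 cmd [535.124   9.25  150.012  -3.031] F [-0.4  0.6  0.3] w 25.8 j [ 0.32  0.4  -0.41  0.   -0.76 -0.21]
t 6.07 pos [536.4  10.1 151.5] yaw -3.0293 cmd [535.124   9.25  150.012  -3.031] F [ 0.7 -0.6 -0.4] w 25.7 j [ 0.32  0.4  -0.41  0.   -0.76 -0.21]
```

```bash
sleep 0
```

```text
(no output)
```

View pics/w5.png

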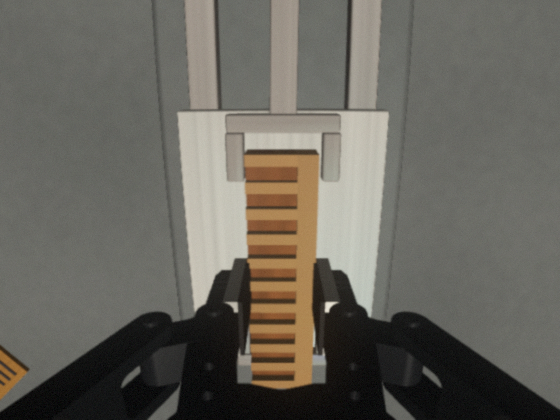

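Run:
```python
from h import *
crop('w5',215,100,355,200,'c5',5)
s=arm.read_state();M=R.from_quat(s['ee_rot']).as_matrix()
t=lambda l,h:((atz('w5',l,h)-s['position'])@M).round(1)
print(s['position'])
print('lug side ends inner',t([(243,181),(323,181),(227,181),(340,181)],61))
print('end inner',t([(245,134),(322,134)],61))
print('comb far',t([(245.5,153),(318.5,153)],151.2-78+14))
```

```text
[536.36001679  10.06944116 151.50550738]
lug side ends inner [[-16.6 -38.6  90.5]
 [ 19.4 -38.6  90.4]
 [-23.8 -38.6  90.6]
 [ 27.1 -38.7  90.4]]
end inner [[-15.1 -59.6  90.5]
 [ 18.3 -59.6  90.4]]
comb far [[-12.6 -55.5  64.3]
 [ 14.3 -55.6  64.3]]
```

```bash
sleep 0
```

```text
(no output)
```

View pics/c5.png

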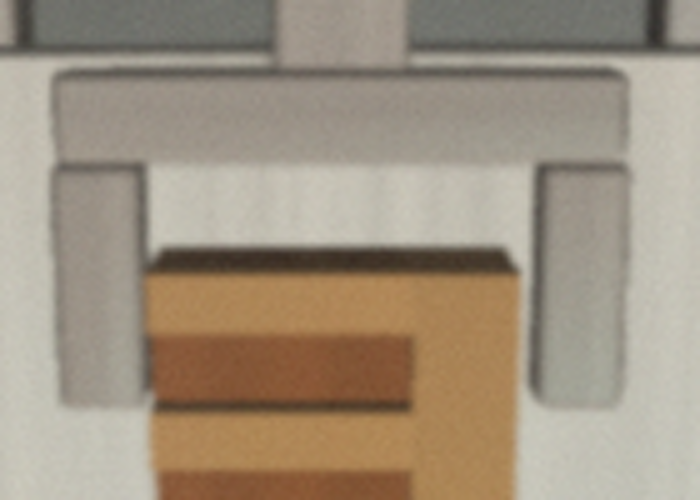

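```bash
python3 -m crank '{"delta_pos":[[0.0004,-0.0007,0.006],[0.0004,-0.0006,0.005],[0,0,0.004],[0,0,0.003],[0,0,0],[0,0,0]],"twist":[0,0,0,0,0,0]}'
python3 - <<'E'
from h import *
json.dump(fwd(cmdget(),[[.0008,-.0013,.018]],[0]),open('cmd.json','w'))
chk(); snap('wrist','w6');chk()
E
```

```text
clock: 6.57
position: [534.6, 7.9, 131.9]
ee_rot: [-0.055, 0.998, -0.0, -0.0]
contact_force: [0.4, 0.5, -0.8]
gripper_width: 26.1
t 6.57 pos [534.6   7.9 131.9] yaw -3.0305 cmd [534.472   7.87  132.012  -3.031] F [ 0.4  0.5 -0.8] w 26.1 j [ 0.32  0.43 -0.43  0.   -0.72 -0.21]
t 6.62 pos [534.6   7.9 132. ] yaw -3.0306 cmd [534.472   7.87  132.012  -3.031] F [ 0.6  0.4 -0.6] w 25.9 j [ 0.32  0.43 -0.43  0.   -0.72 -0.21]
```

```bash
sleep 0
```

View pics/w6.png

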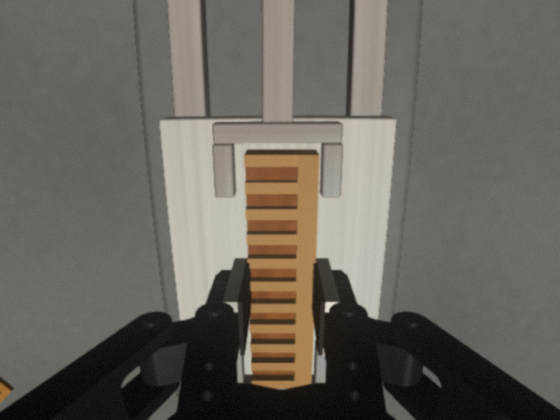

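```bash
python3 - <<'E'
from h import *
crop('w6',205,110,350,215,'c6',5)
E
sleep 0
```

```text
(no output)
```

View pics/c6.png

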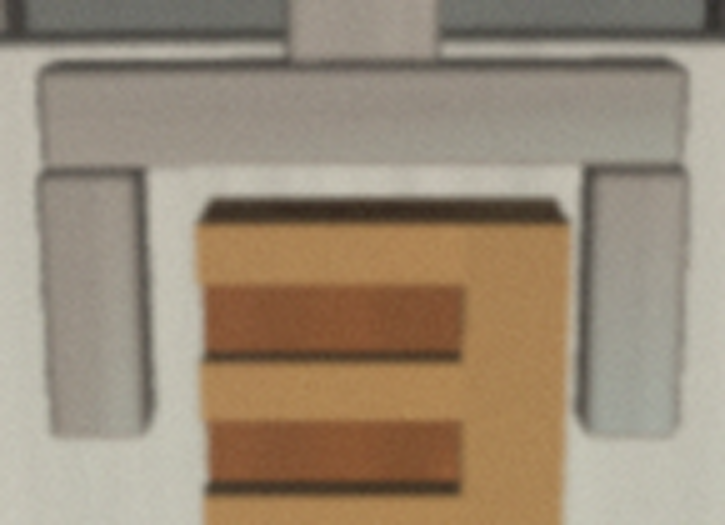

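Run:
```python
from h import *
s=arm.read_state();M=R.from_quat(s['ee_rot']).as_matrix()
t=lambda l,h:((atz('w6',np.array(l)/5+[205,110],h)-s['position'])@M).round(1)
print('side ends',t([(52,435),(150,435),(580,435),(680,435)],61))
print('end inner',t([(148,165),(585,165)],61))
print('comb far',t([(196,222),(568,222)],68))
```

```text
side ends [[-26.  -36.8  71. ]
 [-18.1 -36.8  71. ]
 [ 16.4 -36.8  71. ]
 [ 24.5 -36.8  71. ]]
end inner [[-17.5 -58.4  71. ]
 [ 16.1 -58.4  71. ]]
comb far [[-13.2 -55.1  64. ]
 [ 14.2 -55.1  64. ]]
```

```bash
python3 -m crank '{"delta_pos":[[-0.0013,-0.0004,0],[0,0,0.0005],[0,0,0.0005],[0,0,0]],"twist":[0,0,0,0]}'
python3 -m crank '{"delta_pos":[[0,0,0.0005],[0,0,0.0005],[0,0,0]],"twist":[0,0,0]}'
python3 - <<'E'
from h import *
json.dump(fwd(cmdget(),[[-.0013,-.0004,.002]],[0]),open('cmd.json','w'));chk()
E
```

```text
clock: 6.95
position: [536.2, 7.7, 131.3]
ee_rot: [-0.056, 0.998, -0.0, 0.0]
contact_force: [0.6, 0.4, 0.7]
gripper_width: 25.9
clock: 7.2
position: [536.3, 7.7, 131.1]
ee_rot: [-0.056, 0.998, -0.0, 0.001]
contact_force: [-1.9, -0.1, 7.1]
gripper_width: 25.9
t 7.2 pos [536.3   7.7 131.1] yaw -3.0302 cmd [535.809   7.616 130.012  -3.031] F [-1.9 -0.1  7.1] w 25.9 j [ 0.32  0.43 -0.43  0.   -0.71 -0.21]
```

```bash
python3 -m crank '{"delta_pos":[[0,0,-0.0008],[0,0,0],[0,0,0],[0,0,0]],"twist":[0,0,0,0]}' 0.5
python3 -m crank '{"delta_pos":[[0,0,-0.01],[0,0,-0.025],[0,0,-0.03],[0,0,-0.03],[0,0,0],[0,0,0]],"twist":[0,0,0,0,0,0]}'
python3 - <<'E'
from h import *
json.dump(fwd(cmdget(),[[0,0,-.0958]],[0]),open('cmd.json','w'));chk()
snap('wrist','w7');chk()
E
```

```text
clock: 7.53
position: [535.7, 7.6, 130.5]
ee_rot: [-0.055, 0.998, -0.0, -0.0]
contact_force: [-0.3, 1.0, 0.0]
gripper_width: 42.7
clock: 8.03
position: [536.7, 7.9, 228.4]
ee_rot: [-0.055, 0.998, 0.001, 0.003]
contact_force: [-1.0, -0.1, -0.4]
gripper_width: 42.7
t 8.03 pos [536.7   7.9 228.4] yaw -3.0305 cmd [535.809   7.616 225.812  -3.031] F [-1.  -0.1 -0.4] w 42.7 j [ 0.32  0.3  -0.32  0.   -0.94 -0.21]
t 8.08 pos [535.8   7.7 226.7] yaw -3.0308 cmd [535.809   7.616 225.812  -3.031] F [-0.2 -0.4  0. ] w 42.6 j [ 0.32  0.31 -0.32 -0.   -0.94 -0.21]
```

```bash
sleep 0
```

```text
(no output)
```

View pics/w7.png

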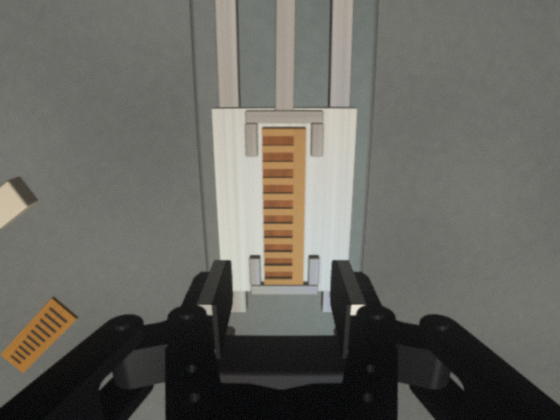

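Run:
```python
from h import *
print(bydepth('w7',[(285,200)]))
Y=.111-np.pi
plan(line((552,-140,270,Y),6))
```

```text
[[535.39879167   0.9218078   62.14284464]]
python3 -m crank '{"delta_pos":[[0.0,-0.0248,-0.0074],[0.0001,-0.0247,-0.0073],[0.0,-0.0248,-0.0074],[0.0001,-0.0247,-0.0074],[0.0,-0.0248,-0.0073],[0.0,-0.0247,-0.0074]],"twist":[0.0,0.0,0.0,0.0,0.0,0.0]}'
end [ 552.0327 -139.9951  270.012    -3.0308]
```

```bash
python3 -m crank '{"delta_pos":[[0.0,-0.0248,-0.0074],[0.0001,-0.0247,-0.0073],[0.0,-0.0248,-0.0074],[0.0001,-0.0247,-0.0074],[0.0,-0.0248,-0.0073],[0.0,-0.0247,-0.0074],[0,0,0],[0,0,0]],"twist":[0.0,0.0,0.0,0.0,0.0,0.0,0,0]}'
python3 - <<'E'
from h import *
chk()
snap('wrist','w8');chk();crop('w8',190,60,380,280,'c8',3)
E
```

```text
clock: 8.75
position: [551.6, -140.9, 268.7]
ee_rot: [-0.054, 0.999, 0.0, -0.001]
contact_force: [-0.7, 0.8, 0.1]
gripper_width: 42.3
t 8.75 pos [ 551.6 -140.9  268.7] yaw -3.0332 cmd [ 552.033 -139.995  270.012   -3.031] F [-0.7  0.8  0.1] w 42.3 j [ 0.03  0.32 -0.18 -0.   -1.07  0.07]
t 8.8 pos [ 551.5 -140.1  268.6] yaw -3.0319 cmd [ 552.033 -139.995  270.012   -3.031] F [-1.1  0.4  0.6] w 42.5 j [ 0.04  0.32 -0.18 -0.   -1.07  0.07]
```

```bash
sleep 0
```

```text
(no output)
```

View pics/w8.png

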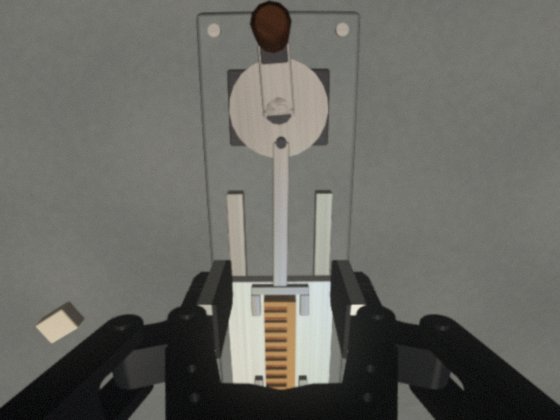

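View pics/c8.png

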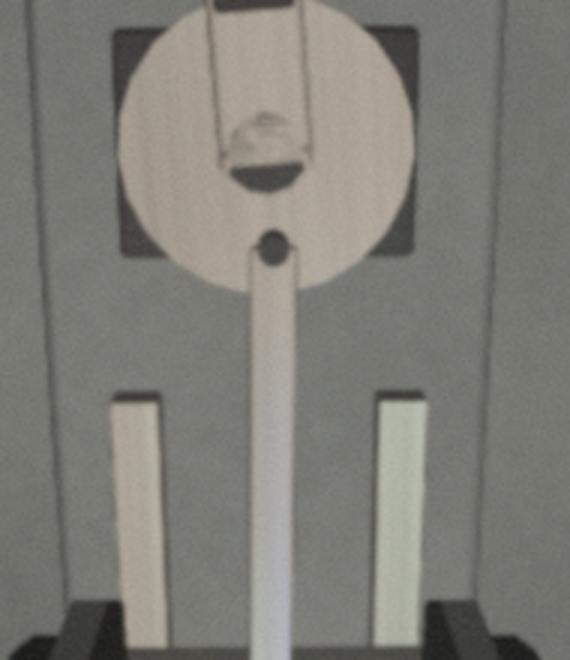

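Run:
```python
from h import *
P=cloud('w8')
print('disc z',P[130,260],P[100,240])
m=(P[...,2]>128)&(P[...,2]<142); m[60:]=False
q=P[m];print(len(q),q.mean(0),cv2.minEnclosingCircle(q[:,:2].astype(np.float32)))
# disc circle fit by gradient: outline points
pts=[(229.3,107),(328,107),(279,157.2),(247,69.5),(312,70),(237,135),(320.5,136)]
zd=np.nanmedian(P[125:140,250:270,2]);print(zd)
w=atz('w8',pts,zd)
from scipy.optimize import least_squares
r=least_squares(lambda p:np.hypot(w[:,0]-p[0],w[:,1]-p[1])-p[2],[555,-208,38]);print(r.x,r.fun.round(1))
crop('w8',240,0,310,70,'c9',8)
```

```text
disc z [ 572.26132622 -187.44524377   52.90675187] [ 589.34060648 -208.3933114    54.02300691]
1417 [ 568.85352101 -252.18852587  134.589516  ] ((569.1179809570312, -252.70101928710938), 11.149373054504395)
53.66856982070115
[ 559.43303763 -204.79307356   37.56777252] [ 0.1 -0.2 -0.6 -0.3  0.1  0.3  0.5]
```

```bash
sleep 0
```

```text
(no output)
```

View pics/c9.png

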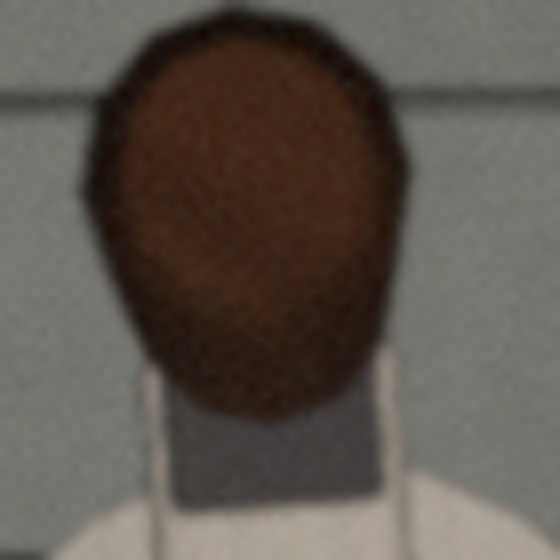

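Run:
```python
from h import *
Y=.2-np.pi;a=(569.0,-252.4,260,Y);b=(569,-252.4,172,Y)
plan(line(a,5)+line(b,6,c=list(a)))
```

```text
python3 -m crank '{"delta_pos":[[-0.0009,-0.0227,0.002],[-0.0005,-0.0227,0.002],[0.0,-0.0228,0.002],[0.0003,-0.0227,0.002],[0.0007,-0.0227,0.002],[0.0,0.0,0.0147],[0.0,0.0,0.0146],[0.0,0.0,0.0147]],"twist":[-0.018,-0.018,-0.018,-0.017,-0.018,0.0,0.0,0.0]}'
python3 -m crank '{"delta_pos":[[0.0,0.0,0.0147],[0.0,0.0,0.0146],[0.0,0.0,0.0147]],"twist":[0.0,0.0,0.0]}'
end [ 569.0296 -252.3527  172.012    -2.9418]
```

```bash
python3 -m crank '{"delta_pos":[[-0.0009,-0.0227,0.002],[-0.0005,-0.0227,0.002],[0.0,-0.0228,0.002],[0.0003,-0.0227,0.002],[0.0007,-0.0227,0.002],[0.0,0.0,0.0147],[0,0,0],[0,0,0]],"twist":[-0.018,-0.018,-0.018,-0.017,-0.018,0.0,0,0]}' 0.6
python3 - <<'E'
from h import *
chk();snap('wrist','w9');chk()
P=cloud('w9');m=(P[...,2]>128)&(P[...,2]<140);print(m.sum(),np.median(P[m],0) if m.sum() else '')
E
```

```text
clock: 9.47
position: [568.5, -251.2, 243.5]
ee_rot: [-0.1, 0.995, 0.001, -0.002]
contact_force: [-0.3, 0.2, -0.1]
gripper_width: 51.2
t 9.47 pos [ 568.5 -251.2  243.5] yaw -2.9408 cmd [ 569.03  -252.353  172.012   -2.942] F [-0.3  0.2 -0.1] w 51.2 j [-0.16  0.43 -0.08 -0.   -1.06  0.36]
t 9.52 pos [ 569.  -251.2  244.7] yaw -2.9401 cmd [ 569.03  -252.353  172.012   -2.942] F [0.5 0.4 0. ] w 51.1 j [-0.16  0.43 -0.08  0.   -1.06  0.36]
1211 [ 569.32484203 -255.08138485  135.03749228]
```

```bash
sleep 0
```

```text
(no output)
```

View pics/w9.png

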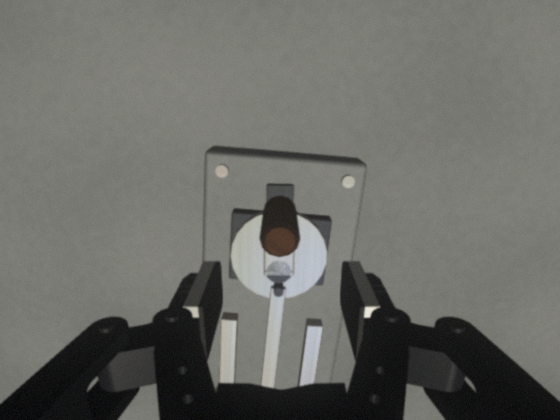

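Run:
```python
from h import *
print(atz('w9',[(281,242)],136).round(1), (atz('w9',[(222,171),(349,182)],30).mean(0)).round(1))
crop('w9',205,140,375,310,'c10',4)
json.dump([569.03,-252.353,172.012+88-14.7,-2.9418],open('cmd.json','w'))
```

```text
[[ 568.1 -252.6  136. ]] [ 566.  -263.9   30. ]
```

```bash
sleep 0
```

```text
(no output)
```

View pics/c10.png

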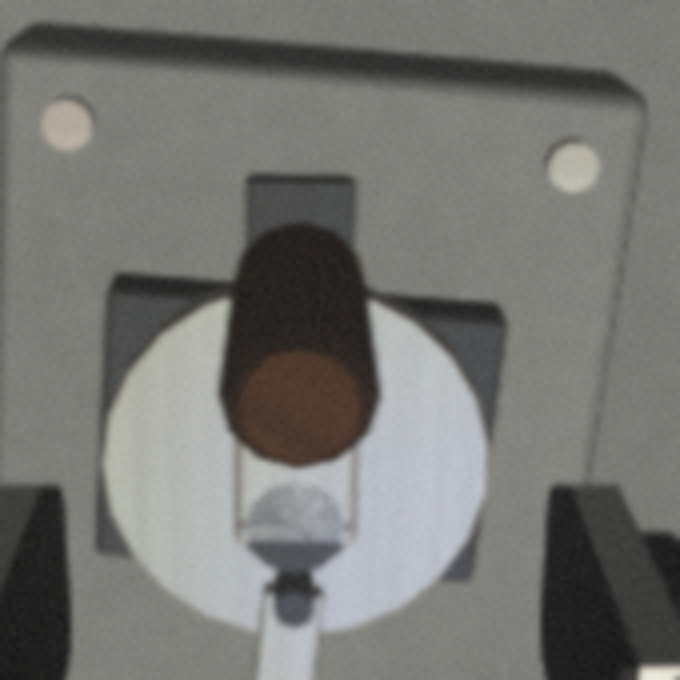

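Run:
```python
from h import *
from scipy.optimize import least_squares
pts=np.array([(103,455),(489,455),(300,635),(140,370),(455,370),(140,560),(440,575),(200,310),(395,305)])/4+[205,140]
w=atz('w9',pts,53.8)
r=least_squares(lambda p:np.hypot(w[:,0]-p[0],w[:,1]-p[1])-p[2],[555,-208,38]);print(r.x,r.fun.round(1))
h=atz('w9',[(280,241.2)],136)[0];print(h)
# hub top circle centre z86?
print(atz('w9',np.array([(296,520)])/4+[205,140],86))
d=h[:2]-r.x[:2];print(np.hypot(*d),np.arctan2(d[0],-d[1]))
```

```text
[ 559.47358971 -205.06941898   37.44791253] [ 0.5  0.1  0.2 -1.  -0.9  0.  -0.2  0.1  1.1]
[ 568.66651496 -252.90233303  136.        ]
[[ 560.74241464 -210.5159997    86.        ]]
48.70829027474698 0.1898731269943459
```

```bash
python3 -m crank '{"delta_pos":[[0.0,0.0,0.0147],[0.0,0.0,0.0146],[0.0,0.0,0.0147],[0.0,0.0,0.0146],[0.0,0.0,0.0147],[0,0,0],[0,0,0]],"twist":[0,0,0,0,0,0,0]}'
python3 -m crank '{"delta_pos":[[0,0,0],[0,0,0],[0,0,0],[0,0,0],[0,0,0]],"twist":[0,0,0,0,0]}' 0
python3 - <<'E'
from h import *
json.dump(fwd(cmdget(),[[0,0,.0733]],[0]),open('cmd.json','w'))
chk()
E
```

```text
clock: 10.1
position: [569.3, -251.4, 172.2]
ee_rot: [-0.101, 0.995, -0.0, -0.0]
contact_force: [0.2, -0.8, -0.5]
gripper_width: 51.2
clock: 10.52
position: [569.7, -252.4, 173.7]
ee_rot: [-0.1, 0.995, -0.001, 0.001]
contact_force: [-1.2, 1.4, 6.3]
gripper_width: 20.3
t 10.52 pos [ 569.7 -252.4  173.7] yaw -2.9412 cmd [ 569.03  -252.353  172.012   -2.942] F [-1.2  1.4  6.3] w 20.3 j [-0.16  0.5  -0.17  0.   -0.91  0.36]
```

```bash
python3 -m crank '{"delta_pos":[[0,0,0],[0,0,0],[0,0,0],[0,0,0],[0,0,0],[0,0,0],[0,0,0],[0,0,0]],"twist":[0,0,-0.123,-0.123,-0.123,-0.123,-0.123,-0.123]}' 0.6
python3 -m crank '{"delta_pos":[[0,0,0],[0,0,0],[0,0,0],[0,0,0],[0,0,0],[0,0,0],[0,0,0],[0,0,0]],"twist":[-0.123,-0.123,-0.123,-0.123,-0.123,-0.123,-0.123,-0.123]}'
python3 -m crank '{"delta_pos":[[0,0,0],[0,0,0],[0,0,0],[0,0,0],[0,0,0],[0,0,0],[0,0,0],[0,0,0]],"twist":[-0.123,-0.123,-0.123,-0.123,-0.123,-0.123,-0.123,0]}'
python3 - <<'E'
from h import *
json.dump(fwd(cmdget(),[[0,0,0]],[-.123*21]),open('cmd.json','w'))
chk();snap('top','t2');chk()
crop('t2',220,190,440,290,'t2c',3)
E
```

```text
clock: 11.18
position: [569.0, -252.3, 171.6]
ee_rot: [-0.455, 0.891, 0.0, -0.0]
contact_force: [-0.0, -0.6, -0.2]
gripper_width: 51.6
clock: 11.85
position: [569.0, -252.3, 171.5]
ee_rot: [0.821, -0.57, -0.0, 0.0]
contact_force: [-0.6, 0.3, -0.3]
gripper_width: 51.2
clock: 12.52
position: [569.0, -252.3, 171.6]
ee_rot: [0.984, -0.177, -0.0, -0.0]
contact_force: [0.2, -0.5, -0.4]
gripper_width: 51.1
t 12.52 pos [ 569.  -252.3  171.6] yaw -0.3568 cmd [ 5.69030e+02 -2.52353e+02  1.72012e+02 -3.59000e-01] F [ 0.2 -0.5 -0.4] w 51.1 j [-0.16  0.5  -0.17 -0.   -0.91  2.94]
t 12.57 pos [ 569.1 -252.3  171.6] yaw -0.3613 cmd [ 5.69030e+02 -2.52353e+02  1.72012e+02 -3.59000e-01] F [ 0.3 -0.5  1.4] w 51.6 j [-0.16  0.5  -0.17 -0.   -0.91  2.94]
```

```bash
sleep 0
```

```text
(no output)
```

View pics/t2.png

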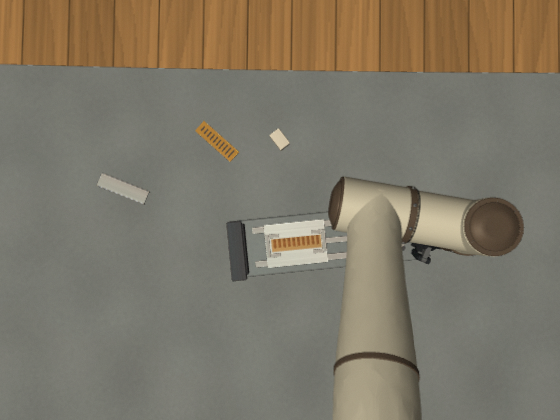

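```bash
cat > turn.py <<'E'
from h import *
import sys
AX=np.array([559.4,-204.9]);r=49.2;YM=.111
def pose(th,amax=-.359,z=172,turn=0):
    ph=-np.pi/2+YM-th
    return (AX[0]+r*np.cos(ph),AX[1]+r*np.sin(ph),z,min(YM-th,amax))
def thetas(t0,t1,st=.08):
    out=[t0+.02,t0+.06];
    while out[-1]<t1-.11: out.append(out[-1]+st)
    return out+[t1-.05,t1-.01,t1]
E
python3 - <<'E'
from turn import *
print(pose(-.085))
T=thetas(-.085,6.31);print(len(T))
plan([pose(t) for t in T],save=False)
E
```

```text
(np.float64(568.9815762907921), np.float64(-253.15798789613729), 172, -0.359)
83
python3 -m crank '{"delta_pos":[[-0.0006,0.0013,0.0],[-0.0017,0.0009,0.0],[-0.0036,0.0018,0.0],[-0.0036,0.0014,0.0],[-0.0038,0.0012,0.0],[-0.0038,0.0008,0.0],[-0.0039,0.0005,0.0],[-0.004,0.0002,0.0]],"twist":[0.0,0.0,0.0,0.0,0.0,0.0,0.0,0.0]}'
python3 -m crank '{"delta_pos":[[-0.0039,-0.0001,0.0],[-0.0039,-0.0001,0.0],[-0.0039,-0.0002,0.0],[-0.004,-0.0001,0.0],[-0.0039,-0.0002,0.0],[-0.0039,-0.0001,0.0],[-0.004,-0.0002,0.0],[-0.0039,-0.0002,0.0]],"twist":[0.065,0.08,0.08,0.08,0.08,0.08,0.08,0.08]}'
python3 -m crank '{"delta_pos":[[-0.0039,-0.0001,0.0],[-0.004,-0.0002,0.0],[-0.0039,-0.0001,0.0],[-0.0039,-0.0002,0.0],[-0.004,-0.0001,0.0],[-0.0039,-0.0002,0.0],[-0.0039,-0.0002,0.0],[-0.004,-0.0001,0.0]],"twist":[0.08,0.08,0.08,0.08,0.08,0.08,0.08,0.08]}'
python3 -m crank '{"delta_pos":[[-0.0039,-0.0002,0.0],[-0.0039,-0.0001,0.0],[-0.004,-0.0002,0.0],[-0.0039,-0.0002,0.0],[-0.0039,-0.0001,0.0],[-0.004,-0.0002,0.0],[-0.0039,-0.0001,0.0],[-0.0039,-0.0002,0.0]],"twist":[0.08,0.08,0.08,0.08,0.08,0.08,0.08,0.08]}
[... 1016 characters left out ...]
8,0.08,0.08,0.08]}'
python3 -m crank '{"delta_pos":[[-0.004,-0.0001,0.0],[-0.0039,-0.0002,0.0],[-0.0039,-0.0001,0.0],[-0.004,-0.0002,0.0],[-0.0039,-0.0002,0.0],[-0.0039,-0.0001,0.0],[-0.0039,-0.0002,0.0],[-0.004,-0.0001,0.0]],"twist":[0.08,0.08,0.08,0.08,0.08,0.08,0.08,0.08]}'
python3 -m crank '{"delta_pos":[[-0.0039,-0.0002,0.0],[-0.0039,-0.0001,0.0],[-0.004,-0.0002,0.0],[-0.0039,-0.0002,0.0],[-0.0039,-0.0001,0.0],[-0.004,-0.0002,0.0],[-0.0039,-0.0001,0.0],[-0.0039,-0.0002,0.0]],"twist":[0.08,0.08,0.08,0.08,0.08,0.08,0.08,0.08]}'
python3 -m crank '{"delta_pos":[[-0.0022,0.0,0.0],[-0.002,-0.0001,0.0],[-0.0005,0.0,0.0]],"twist":[0.045,0.04,0.01]}'
end [ 563.5398 -253.8993  172.012    -6.1988]
```

```bash
python3 -m crank '{"delta_pos":[[0,0,0],[0,0,0],[0,0,0],[0,0,0]],"twist":[0,0,0,0]}' 0.28
python3 -m crank '{"delta_pos":[[-0.0006,0.0013,0.0],[-0.0017,0.0009,0.0],[-0.0036,0.0018,0.0],[-0.0036,0.0014,0.0]],"twist":[0.0,0.0,0.0,0.0]}'
python3 - <<'E'
from h import *
json.dump(fwd(cmdget(),[[-0.0006,0.0013,0.0],[-0.0017,0.0009,0.0],[-0.0036,0.0018,0.0],[-0.0036,0.0014,0.0]],[0,0,0,0]),open('cmd.json','w'));chk()
E
```

```text
clock: 12.9
position: [569.2, -252.3, 172.0]
ee_rot: [0.984, -0.179, -0.0, -0.0]
contact_force: [0.4, -0.2, 0.3]
gripper_width: 24.0
clock: 13.23
position: [558.9, -254.2, 172.2]
ee_rot: [0.984, -0.178, 0.001, 0.0]
contact_force: [3.7, -0.0, -1.8]
gripper_width: 23.8
t 13.23 pos [ 558.9 -254.2  172.2] yaw -0.3587 cmd [ 5.58239e+02 -2.54073e+02  1.72012e+02 -3.59000e-01] F [ 3.7 -0.  -1.8] w 23.8 j [-0.16  0.48 -0.19  0.   -0.89  2.95]
```

```bash
python3 -m crank '{"delta_pos":[[-0.0038,0.0012,0.0],[-0.0038,0.0008,0.0],[-0.0039,0.0005,0.0],[-0.004,0.0002,0.0]],"twist":[0.0,0.0,0.0,0.0]}'
python3 -m crank '{"delta_pos":[[-0.0039,-0.0001,0.0],[-0.0039,-0.0001,0.0],[-0.0039,-0.0002,0.0],[-0.004,-0.0001,0.0]],"twist":[0.065,0.08,0.08,0.08]}'
cat >> turn.py <<'E'
def adv(rows,tw):
    json.dump(fwd(cmdget(),rows,tw),open('cmd.json','w'))
def st(th):
    s=arm.read_state();chk();p=np.array(s['position'][:2]);ph=np.arctan2(*(p-AX)[::-1]);th=(-np.pi/2+YM-ph)%(2*np.pi)
    u=np.array([np.cos(ph),np.sin(ph)]);t=np.array([np.sin(ph),-np.cos(ph)])
    F=s['contact_force'][:2];print('th',th.round(3),'r',np.hypot(*(p-AX)).round(2),'Frad(on tool,out)',(F@u).round(2),'Ftan',(F@t).round(2))
E
python3 - <<'E'
from turn import *
adv([[-0.0038,0.0012,0.0],[-0.0038,0.0008,0.0],[-0.0039,0.0005,0.0],[-0.004,0.0002,0.0],[-0.0039,-0.0001,0.0],[-0.0039,-0.0001,0.0],[-0.0039,-0.0002,0.0],[-0.004,-0.0001,0.0]],[0,0,0,0,.065,.08,.08,.08])
st(0)
E
```

```text
clock: 13.57
position: [543.7, -251.3, 172.3]
ee_rot: [0.984, -0.178, 0.002, 0.0]
contact_force: [6.1, -2.1, -3.2]
gripper_width: 23.9
clock: 13.9
position: [530.6, -244.2, 172.3]
ee_rot: [0.945, -0.327, 0.003, 0.0]
contact_force: [6.9, -5.7, -6.1]
gripper_width: 24.0
t 13.9 pos [ 530.6 -244.2  172.3] yaw -0.6671 cmd [ 529.046 -243.654  172.012   -0.664] F [ 6.9 -5.7 -6.1] w 24.0 j [-0.15  0.44 -0.27  0.   -0.86  2.63]
th 0.743 r 48.74 Frad(on tool,out) 0.51 Ftan -8.97
```

```bash
python3 -m crank '{"delta_pos":[[-0.0039,-0.0002,0.0],[-0.0039,-0.0001,0.0],[-0.004,-0.0002,0.0],[-0.0039,-0.0002,0.0],[-0.0039,-0.0001,0.0],[-0.004,-0.0002,0.0],[-0.0039,-0.0001,0.0],[-0.0039,-0.0002,0.0]],"twist":[0.08,0.08,0.08,0.08,0.08,0.08,0.08,0.08]}'
python3 - <<'E'
from turn import *
adv([[-0.0039,-0.0002,0.0],[-0.0039,-0.0001,0.0],[-0.004,-0.0002,0.0],[-0.0039,-0.0002,0.0],[-0.0039,-0.0001,0.0],[-0.004,-0.0002,0.0],[-0.0039,-0.0001,0.0],[-0.0039,-0.0002,0.0]],[.08]*8)
st(0)
E
```

```text
clock: 14.57
position: [512.1, -219.6, 172.3]
ee_rot: [0.794, -0.608, 0.001, 0.001]
contact_force: [3.2, -10.7, -3.5]
gripper_width: 23.9
t 14.57 pos [ 512.1 -219.6  172.3] yaw -1.3074 cmd [ 511.962 -217.898  172.012   -1.304] F [  3.2 -10.7  -3.5] w 23.9 j [-0.11  0.4  -0.34  0.   -0.83  1.94]
th 1.381 r 49.54 Frad(on tool,out) 0.15 Ftan -11.18
```

```bash
python3 -m crank '{"delta_pos":[[-0.0039,-0.0002,0.0],[-0.0039,-0.0001,0.0],[-0.004,-0.0002,0.0],[-0.0039,-0.0002,0.0],[-0.0039,-0.0001,0.0],[-0.004,-0.0002,0.0],[-0.0039,-0.0001,0.0],[-0.0039,-0.0002,0.0]],"twist":[0.08,0.08,0.08,0.08,0.08,0.08,0.08,0.08]}'
python3 - <<'E'
from turn import *
adv([[-0.0039,-0.0002,0.0],[-0.0039,-0.0001,0.0],[-0.004,-0.0002,0.0],[-0.0039,-0.0002,0.0],[-0.0039,-0.0001,0.0],[-0.004,-0.0002,0.0],[-0.0039,-0.0001,0.0],[-0.0039,-0.0002,0.0]],[.08]*8)
st(0)
E
python3 -m crank '{"delta_pos":[[-0.0039,-0.0002,0.0],[-0.0039,-0.0001,0.0],[-0.004,-0.0002,0.0],[-0.0039,-0.0002,0.0],[-0.0039,-0.0001,0.0],[-0.004,-0.0002,0.0],[-0.0039,-0.0001,0.0],[-0.0039,-0.0002,0.0]],"twist":[0.08,0.08,0.08,0.08,0.08,0.08,0.08,0.08]}'
python3 - <<'E'
from turn import *
adv([[-0.0039,-0.0002,0.0],[-0.0039,-0.0001,0.0],[-0.004,-0.0002,0.0],[-0.0039,-0.0002,0.0],[-0.0039,-0.0001,0.0],[-0.004,-0.0002,0.0],[-0.0039,-0.0001,0.0],[-0.0039,-0.0002,0.0]],[.08]*8)
st(0)
E
```

```text
clock: 15.23
position: [510.7, -188.7, 171.9]
ee_rot: [-0.562, 0.827, 0.001, -0.004]
contact_force: [-2.8, -9.3, 0.7]
gripper_width: 23.8
t 15.23 pos [ 510.7 -188.7  171.9] yaw -1.9484 cmd [ 513.641 -187.036  172.012   -1.944] F [-2.8 -9.3  0.7] w 23.8 j [-0.06  0.39 -0.36  0.   -0.83  1.25]
th 2.002 r 51.32 Frad(on tool,out) -0.25 Ftan -9.69
clock: 15.9
position: [529.1, -164.1, 171.5]
ee_rot: [-0.273, 0.962, 0.001, -0.005]
contact_force: [-5.4, -3.5, 3.2]
gripper_width: 24.2
t 15.9 pos [ 529.1 -164.1  171.5] yaw -2.5887 cmd [ 533.418 -163.284  172.012   -2.584] F [-5.4 -3.5  3.2] w 24.2 j [-0.01  0.4  -0.34  0.   -0.84  0.56]
th 2.614 r 50.78 Frad(on tool,out) 0.43 Ftan -6.38
```

```bash
python3 -m crank '{"delta_pos":[[-0.0039,-0.0002,0.0],[-0.0039,-0.0001,0.0],[-0.004,-0.0002,0.0],[-0.0039,-0.0002,0.0],[-0.0039,-0.0001,0.0],[0,0,0],[0,0,0]],"twist":[0.08,0.08,0.08,0.08,0.08,0,0]}'
python3 - <<'E'
from turn import *
adv([[-0.0039,-0.0002,0.0],[-0.0039,-0.0001,0.0],[-0.004,-0.0002,0.0],[-0.0039,-0.0002,0.0],[-0.0039,-0.0001,0.0]],[.08]*5)
st(0)
E
```

```text
clock: 16.48
position: [549.7, -156.5, 171.6]
ee_rot: [-0.08, 0.997, 0.0, -0.002]
contact_force: [-3.9, -1.1, 0.1]
gripper_width: 24.0
t 16.48 pos [ 549.7 -156.5  171.6] yaw -2.9822 cmd [ 551.688 -156.47   172.012   -2.984] F [-3.9 -1.1  0.1] w 24.0 j [ 0.01  0.43 -0.3  -0.   -0.85  0.15]
th 3.054 r 49.34 Frad(on tool,out) -0.26 Ftan -4.05
```

```bash
python3 -m crank '{"delta_pos":[[-0.0029,-0.0001,0.0],[-0.0029,-0.0001,0.0],[-0.003,-0.0001,0.0],[-0.0029,-0.0001,0.0],[-0.003,-0.0001,0.0],[-0.0029,-0.0001,0.0],[-0.003,-0.0001,0.0],[-0.003,-0.0001,0.0]],"twist":[0.06,0.06,0.06,0.06,0.06,0.06,0.06,0.06]}'
python3 - <<'E'
from turn import *
adv([[-0.0029,-0.0001,0.0],[-0.0029,-0.0001,0.0],[-0.003,-0.0001,0.0],[-0.0029,-0.0001,0.0],[-0.003,-0.0001,0.0],[-0.0029,-0.0001,0.0],[-0.003,-0.0001,0.0],[-0.003,-0.0001,0.0]],[.06]*8)
st(0)
E
python3 -m crank '{"delta_pos":[[-0.0029,-0.0001,0.0],[-0.0029,-0.0001,0.0],[-0.003,-0.0001,0.0],[-0.0029,-0.0001,0.0],[-0.003,-0.0001,0.0],[-0.0029,-0.0001,0.0],[-0.003,-0.0001,0.0],[-0.003,-0.0001,0.0]],"twist":[0.06,0.06,0.06,0.06,0.06,0.06,0.06,0.06]}'
python3 - <<'E'
from turn import *
adv([[-0.0029,-0.0001,0.0],[-0.0029,-0.0001,0.0],[-0.003,-0.0001,0.0],[-0.0029,-0.0001,0.0],[-0.003,-0.0001,0.0],[-0.0029,-0.0001,0.0],[-0.003,-0.0001,0.0],[-0.003,-0.0001,0.0]],[.06]*8)
st(0)
E
```

```text
clock: 17.15
position: [575.1, -158.4, 172.0]
ee_rot: [0.161, 0.987, 0.0, 0.0]
contact_force: [-0.1, 0.1, -0.6]
gripper_width: 23.7
t 17.15 pos [ 575.1 -158.4  172. ] yaw 2.8187 cmd [ 574.991 -158.511  172.012   -3.464] F [-0.1  0.1 -0.6] w 23.7 j [ 0.    0.46 -0.23 -0.   -0.88 -0.33]
th 3.577 r 49.1 Frad(on tool,out) 0.05 Ftan -0.11
clock: 17.82
position: [596.1, -171.4, 172.4]
ee_rot: [0.391, 0.921, 0.0, 0.002]
contact_force: [3.0, -3.0, -2.0]
gripper_width: 24.0
t 17.82 pos [ 596.1 -171.4  172.4] yaw 2.3391 cmd [ 594.718 -171.082  172.012   -3.944] F [ 3. -3. -2.] w 24.0 j [-0.02  0.49 -0.18  0.   -0.9  -0.78]
th 4.084 r 49.69 Frad(on tool,out) 0.23 Ftan 4.21
```

```bash
python3 -m crank '{"delta_pos":[[-0.0035,-0.0001,0.0],[-0.0039,-0.0001,0.0],[-0.0039,-0.0002,0.0],[-0.004,-0.0001,0.0],[-0.0039,-0.0002,0.0],[-0.0039,-0.0002,0.0],[-0.004,-0.0001,0.0],[-0.0039,-0.0002,0.0]],"twist":[0.07,0.08,0.08,0.08,0.08,0.08,0.08,0.08]}'
python3 - <<'E'
from turn import *
adv([[-0.0035,-0.0001,0.0],[-0.0039,-0.0001,0.0],[-0.0039,-0.0002,0.0],[-0.004,-0.0001,0.0],[-0.0039,-0.0002,0.0],[-0.0039,-0.0002,0.0],[-0.004,-0.0001,0.0],[-0.0039,-0.0002,0.0]],[.07]+[.08]*7)
st(0)
E
python3 -m crank '{"delta_pos":[[-0.0039,-0.0002,0.0],[-0.0039,-0.0001,0.0],[-0.0039,-0.0002,0.0],[-0.004,-0.0001,0.0],[-0.0039,-0.0002,0.0],[-0.0039,-0.0002,0.0],[-0.004,-0.0001,0.0],[-0.0039,-0.0002,0.0]],"twist":[0.08,0.08,0.08,0.08,0.08,0.08,0.08,0.08]}'
python3 - <<'E'
from turn import *
adv([[-0.0039,-0.0002,0.0],[-0.0039,-0.0001,0.0],[-0.0039,-0.0002,0.0],[-0.004,-0.0001,0.0],[-0.0039,-0.0002,0.0],[-0.0039,-0.0002,0.0],[-0.004,-0.0001,0.0],[-0.0039,-0.0002,0.0]],[.08]*8)
st(0)
E
```

```text
clock: 18.48
position: [609.0, -200.0, 172.5]
ee_rot: [0.657, 0.754, -0.0, 0.002]
contact_force: [1.5, -6.1, -0.6]
gripper_width: 24.1
t 18.48 pos [ 609.  -200.   172.5] yaw 1.7079 cmd [ 608.109 -198.483  172.012   -4.574] F [ 1.5 -6.1 -0.6] w 24.1 j [-0.06  0.52 -0.12  0.   -0.93 -1.37]
th 4.725 r 49.87 Frad(on tool,out) 0.88 Ftan 6.25
clock: 19.15
position: [601.7, -230.4, 172.5]
ee_rot: [0.861, 0.509, -0.001, 0.0]
contact_force: [-2.2, -3.5, 1.7]
gripper_width: 23.9
t 19.15 pos [ 601.7 -230.4  172.5] yaw 1.0674 cmd [ 602.478 -228.865  172.012   -5.214] F [-2.2 -3.5  1.7] w 23.9 j [-0.11  0.53 -0.11  0.   -0.93 -1.96]
th 5.365 r 49.4 Frad(on tool,out) -0.1 Ftan 4.17
```

```bash
python3 -m crank '{"delta_pos":[[-0.0039,-0.0002,0.0],[-0.0039,-0.0001,0.0],[-0.0039,-0.0002,0.0],[-0.004,-0.0001,0.0],[-0.0039,-0.0002,0.0],[-0.0039,-0.0002,0.0],[-0.004,-0.0001,0.0],[-0.0039,-0.0002,0.0]],"twist":[0.08,0.08,0.08,0.08,0.08,0.08,0.08,0.08]}'
python3 - <<'E'
from turn import *
adv([[-0.0039,-0.0002,0.0],[-0.0039,-0.0001,0.0],[-0.0039,-0.0002,0.0],[-0.004,-0.0001,0.0],[-0.0039,-0.0002,0.0],[-0.0039,-0.0002,0.0],[-0.004,-0.0001,0.0],[-0.0039,-0.0002,0.0]],[.08]*8)
st(0)
E
python3 -m crank '{"delta_pos":[[-0.0039,-0.0002,0.0],[-0.0039,-0.0001,0.0],[-0.0039,-0.0002,0.0],[-0.004,-0.0001,0.0],[-0.0015,0,0],[0,0,0],[0,0,0]],"twist":[0.08,0.08,0.08,0.08,0.03,0,0]}'
python3 - <<'E'
from turn import *
adv([[-0.0039,-0.0002,0.0],[-0.0039,-0.0001,0.0],[-0.0039,-0.0002,0.0],[-0.004,-0.0001,0.0],[-.0015,0,0]],[.08]*4+[.03])
st(0)
E
```

```text
clock: 19.82
position: [579.4, -250.1, 172.2]
ee_rot: [0.977, 0.212, -0.0, 0.0]
contact_force: [-1.0, 0.0, 0.5]
gripper_width: 24.2
t 19.82 pos [ 579.4 -250.1  172.2] yaw 0.4274 cmd [ 579.817 -249.871  172.012   -5.854] F [-1.   0.   0.5] w 24.2 j [-0.15  0.51 -0.14  0.   -0.92 -2.56]
th 5.977 r 49.39 Frad(on tool,out) -0.4 Ftan 0.9
clock: 20.4
position: [563.7, -254.0, 172.2]
ee_rot: [0.999, 0.041, 0.001, 0.0]
contact_force: [1.1, -0.5, -0.6]
gripper_width: 24.2
t 20.4 pos [ 563.7 -254.   172.2] yaw 0.0818 cmd [ 563.238 -254.218  172.012   -6.204] F [ 1.1 -0.5 -0.6] w 24.2 j [-0.16  0.49 -0.18 -0.   -0.9  -2.9 ]
th 0.023 r 49.32 Frad(on tool,out) 0.6 Ftan -1.07
```

```bash
python3 -m crank '{"delta_pos":[[0,0,0],[0,0,0],[0,0,0],[0,0,0],[0,0,0],[0,0,0],[0,0,0],[0,0,0]],"twist":[0,0,-0.124,-0.124,-0.124,-0.124,-0.124,-0.124]}' 0.6
python3 - <<'E'
from turn import *
adv([[0,0,0]],[-.124*6]);chk()
E
```

```text
clock: 21.07
position: [563.1, -254.1, 171.9]
ee_rot: [0.915, 0.403, -0.0, -0.0]
contact_force: [0.9, -0.2, 0.9]
gripper_width: 51.4
t 21.07 pos [ 563.1 -254.1  171.9] yaw 0.8305 cmd [ 563.238 -254.218  172.012   -5.46 ] F [ 0.9 -0.2  0.9] w 51.4 j [-0.16  0.49 -0.18  0.   -0.9  -2.15]
```

```bash
python3 -m crank '{"delta_pos":[[0,0,0],[0,0,0],[0,0,0],[0,0,0],[0,0,0],[0,0,0],[0,0,0],[0,0,0]],"twist":[-0.124,-0.124,-0.124,-0.124,-0.124,-0.124,-0.124,-0.124]}'
python3 -m crank '{"delta_pos":[[0,0,0],[0,0,0],[0,0,0],[0,0,0],[0,0,0],[0,0,0],[0,0,0],[0,0,0]],"twist":[-0.124,-0.124,-0.124,-0.124,-0.124,-0.124,-0.124,-0.124]}'
python3 -m crank '{"delta_pos":[[0,0,0],[0,0,0],[0,0,0],[0,0,0],[0,0,0],[0,0,0],[0,0,0],[0,0,0]],"twist":[-0.124,-0.124,-0.124,-0.124,-0.124,-0.124,-0.124,-0.124]}'
python3 -m crank '{"delta_pos":[[0,0,0],[0,0,0],[0,0,0],[0,0,0],[0,0,0],[0,0,0],[0,0,0],[0,0,0]],"twist":[-0.124,-0.124,-0.124,-0.124,-0.124,-0.124,-0.124,-0.124]}'
python3 -m crank '{"delta_pos":[[0,0,0],[0,0,0],[0,0,0],[0,0,0],[0,0,0],[0,0,0],[0,0,0],[0,0,0]],"twist":[-0.124,-0.124,-0.124,-0.124,-0.124,-0.124,-0.124,-0.124]}'
python3 -m crank '{"delta_pos":[[0,0,0],[0,0,0]],"twist":[-0.124,0]}'
python3 - <<'E'
from turn import *
adv([[0,0,0]],[-.124*41]);c=cmdget();print(c);chk();snap('top','t3');crop('t3',215,180,435,300,'t3c',3)
E
```

```text
clock: 21.73
position: [563.1, -254.2, 171.9]
ee_rot: [0.613, 0.79, -0.0, -0.0]
contact_force: [0.2, 0.5, 0.2]
gripper_width: 51.1
clock: 22.4
position: [563.1, -254.2, 171.9]
ee_rot: [0.163, 0.987, -0.0, -0.0]
contact_force: [0.0, -0.4, -0.7]
gripper_width: 51.2
clock: 23.07
position: [563.1, -254.2, 171.9]
ee_rot: [-0.326, 0.945, 0.0, -0.0]
contact_force: [-0.4, -0.6, -1.7]
gripper_width: 51.0
clock: 23.73
position: [563.2, -254.2, 171.9]
ee_rot: [0.737, -0.676, -0.0, 0.0]
contact_force: [-0.1, -0.4, -0.9]
gripper_width: 51.3
clock: 24.4
position: [563.2, -254.2, 171.9]
ee_rot: [0.97, -0.244, -0.0, 0.0]
contact_force: [0.1, 0.5, -0.0]
gripper_width: 51.3
clock: 24.57
position: [563.2, -254.1, 171.9]
ee_rot: [0.983, -0.185, -0.0, 0.0]
contact_force: [0.9, 0.3, 0.1]
gripper_width: 51.4
[563.2382822087709, -254.21777270368594, 172.012, -0.37580000000000524]
t 24.57 pos [ 563.2 -254.1  171.9] yaw -0.3729 cmd [ 5.63238e+02 -2.54218e+02  1.72012e+02 -3.76000e-01] F [0.9 0.3 0.1] w 51.4 j [-0.16  0.49 -0.18  0.   -0.9   2.93]
```

```bash
sleep 0
```

```text
(no output)
```

View pics/t3c.png

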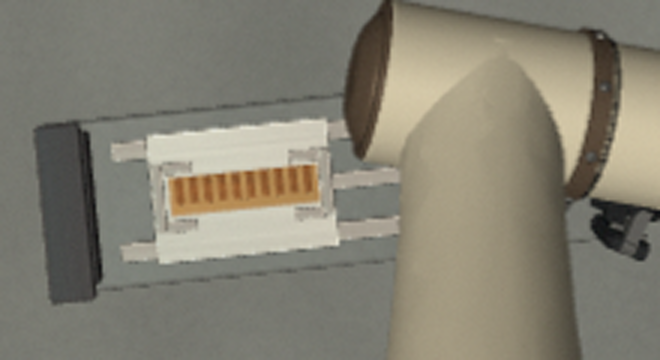

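Run:
```python
from turn import *
T=thetas(.028,.8)[:8];print(T)
plan([pose(t,amax=-.376) for t in T],save=False)
```

```text
[0.048, 0.088, 0.16799999999999998, 0.248, 0.328, 0.40800000000000003, 0.48800000000000004, 0.5680000000000001]
python3 -m crank '{"delta_pos":[[-0.0008,0.0001,0.0],[-0.0018,0.0008,0.0],[-0.0037,0.0014,0.0],[-0.0037,0.001,0.0],[-0.0039,0.0008,0.0],[-0.0039,0.0005,0.0],[-0.0039,0.0001,0.0],[-0.004,-0.0001,0.0]],"twist":[0.0,0.0,0.0,0.0,0.0,0.0,0.001,0.08]}'
end [ 5.376451e+02 -2.490607e+02  1.720120e+02 -4.568000e-01]
```

```bash
python3 -m crank '{"delta_pos":[[0,0,0],[0,0,0],[0,0,0],[0,0,0]],"twist":[0,0,0,0]}' 0.28
python3 -m crank '{"delta_pos":[[-0.0008,0.0001,0.0],[-0.0018,0.0008,0.0],[-0.0037,0.0014,0.0],[-0.0037,0.001,0.0]],"twist":[0.0,0.0,0.0,0.0]}'
python3 - <<'E'
from turn import *
adv([[-0.0008,0.0001,0.0],[-0.0018,0.0008,0.0],[-0.0037,0.0014,0.0],[-0.0037,0.001,0.0]],[0]*4);st(0)
E
```

```text
clock: 24.95
position: [563.5, -254.1, 172.1]
ee_rot: [0.982, -0.187, 0.0, 0.0]
contact_force: [0.2, -0.3, 0.1]
gripper_width: 23.7
clock: 25.28
position: [553.5, -253.7, 172.2]
ee_rot: [0.982, -0.187, 0.001, 0.0]
contact_force: [3.9, -1.6, -0.8]
gripper_width: 23.8
t 25.28 pos [ 553.5 -253.7  172.2] yaw -0.3755 cmd [ 5.52725e+02 -2.53617e+02  1.72012e+02 -3.76000e-01] F [ 3.9 -1.6 -0.8] w 23.8 j [-0.16  0.48 -0.2   0.   -0.89  2.93]
th 0.23 r 49.18 Frad(on tool,out) 1.11 Ftan -4.04
```

```bash
python3 -m crank '{"delta_pos":[[-0.0039,0.0008,0.0],[-0.0039,0.0005,0.0],[-0.0039,0.0001,0.0],[-0.004,-0.0001,0.0],[-0.0039,-0.0002,0.0],[-0.0039,-0.0001,0.0],[-0.004,-0.0002,0.0],[-0.0039,-0.0002,0.0]],"twist":[0.0,0.0,0.001,0.08,0.08,0.08,0.08,0.08]}'
python3 - <<'E'
from turn import *
adv([[-0.0039,0.0008,0.0],[-0.0039,0.0005,0.0],[-0.0039,0.0001,0.0],[-0.004,-0.0001,0.0],[-0.0039,-0.0002,0.0],[-0.0039,-0.0001,0.0],[-0.004,-0.0002,0.0],[-0.0039,-0.0002,0.0]],[0,0,.001]+[.08]*5);st(0)
E
python3 -m crank '{"delta_pos":[[-0.0039,-0.0002,0.0],[-0.0039,-0.0001,0.0],[-0.004,-0.0002,0.0],[-0.0039,-0.0002,0.0],[-0.0039,-0.0001,0.0],[-0.004,-0.0002,0.0],[-0.0039,-0.0001,0.0],[-0.0039,-0.0002,0.0]],"twist":[0.08,0.08,0.08,0.08,0.08,0.08,0.08,0.08]}'
python3 - <<'E'
from turn import *
adv([[-0.0039,-0.0002,0.0],[-0.0039,-0.0001,0.0],[-0.004,-0.0002,0.0],[-0.0039,-0.0002,0.0],[-0.0039,-0.0001,0.0],[-0.004,-0.0002,0.0],[-0.0039,-0.0001,0.0],[-0.0039,-0.0002,0.0]],[.08]*8)
st(0)
E
```

```text
clock: 25.95
position: [526.4, -240.8, 172.4]
ee_rot: [0.925, -0.38, 0.003, 0.0]
contact_force: [6.6, -6.2, -5.9]
gripper_width: 23.6
t 25.95 pos [ 526.4 -240.8  172.4] yaw -0.7802 cmd [ 524.923 -239.948  172.012   -0.777] F [ 6.6 -6.2 -5.9] w 23.6 j [-0.15  0.43 -0.28  0.   -0.85  2.51]
th 0.855 r 48.76 Frad(on tool,out) 0.06 Ftan -9.03
clock: 26.62
position: [510.3, -214.2, 172.2]
ee_rot: [0.758, -0.652, 0.001, 0.001]
contact_force: [1.8, -11.1, -2.5]
gripper_width: 24.2
t 26.62 pos [ 510.3 -214.2  172.2] yaw -1.4207 cmd [ 510.852 -212.429  172.012   -1.417] F [  1.8 -11.1  -2.5] w 24.2 j [-0.1   0.4  -0.34  0.   -0.83  1.82]
th 1.495 r 49.99 Frad(on tool,out) 0.32 Ftan -11.28
```

Same as the first turn; radial force stays near zero. Continuing.

```bash
python3 -m crank '{"delta_pos":[[-0.0039,-0.0002,0.0],[-0.0039,-0.0001,0.0],[-0.004,-0.0002,0.0],[-0.0039,-0.0002,0.0],[-0.0039,-0.0001,0.0],[-0.004,-0.0002,0.0],[-0.0039,-0.0001,0.0],[-0.0039,-0.0002,0.0]],"twist":[0.08,0.08,0.08,0.08,0.08,0.08,0.08,0.08]}'
python3 - <<'E'
from turn import *
adv([[-0.0039,-0.0002,0.0],[-0.0039,-0.0001,0.0],[-0.004,-0.0002,0.0],[-0.0039,-0.0002,0.0],[-0.0039,-0.0001,0.0],[-0.004,-0.0002,0.0],[-0.0039,-0.0001,0.0],[-0.0039,-0.0002,0.0]],[.08]*8)
st(0)
E
python3 -m crank '{"delta_pos":[[-0.0039,-0.0002,0.0],[-0.0039,-0.0001,0.0],[-0.004,-0.0002,0.0],[-0.0039,-0.0002,0.0],[-0.0039,-0.0001,0.0],[-0.004,-0.0002,0.0],[-0.0039,-0.0001,0.0],[-0.0039,-0.0002,0.0]],"twist":[0.08,0.08,0.08,0.08,0.08,0.08,0.08,0.08]}'
python3 - <<'E'
from turn import *
adv([[-0.0039,-0.0002,0.0],[-0.0039,-0.0001,0.0],[-0.004,-0.0002,0.0],[-0.0039,-0.0002,0.0],[-0.0039,-0.0001,0.0],[-0.004,-0.0002,0.0],[-0.0039,-0.0001,0.0],[-0.0039,-0.0002,0.0]],[.08]*8)
st(0)
E
python3 -m crank '{"delta_pos":[[-0.0039,-0.0002,0.0],[-0.0039,-0.0001,0.0],[-0.004,-0.0002,0.0],[-0.0034,-0.0001,0.0],[0,0,0]],"twist":[0.08,0.08,0.08,0.07,0]}'
python3 - <<'E'
from turn import *
adv([[-0.0039,-0.0002,0.0],[-0.0039,-0.0001,0.0],[-0.004,-0.0002,0.0],[-0.0034,-0.0001,0.0]],[.08]*3+[.07])
st(0)
E
```

```text
clock: 27.28
position: [512.5, -183.6, 171.8]
ee_rot: [-0.514, 0.858, 0.001, -0.004]
contact_force: [-3.7, -8.4, 2.1]
gripper_width: 24.3
t 27.28 pos [ 512.5 -183.6  171.8] yaw -2.0616 cmd [ 516.    -181.953  172.012   -2.057] F [-3.7 -8.4  2.1] w 24.3 j [-0.05  0.39 -0.36  0.   -0.83  1.12]
th 2.109 r 51.54 Frad(on tool,out) -0.06 Ftan -9.16
clock: 27.95
position: [533.9, -161.2, 171.5]
ee_rot: [-0.218, 0.976, 0.001, -0.006]
contact_force: [-4.6, -2.9, 3.6]
gripper_width: 24.1
t 27.95 pos [ 533.9 -161.2  171.5] yaw -2.7019 cmd [ 538.329 -160.583  172.012   -2.697] F [-4.6 -2.9  3.6] w 24.1 j [-0.    0.41 -0.33  0.   -0.85  0.44]
th 2.725 r 50.59 Frad(on tool,out) -0.22 Ftan -5.47
clock: 28.37
position: [550.6, -156.3, 171.6]
ee_rot: [-0.067, 0.998, 0.0, -0.003]
contact_force: [-2.7, -0.7, 1.8]
gripper_width: 24.1
t 28.37 pos [ 550.6 -156.3  171.6] yaw -3.0084 cmd [ 552.859 -156.262  172.012   -3.007] F [-2.7 -0.7  1.8] w 24.1 j [ 0.01  0.43 -0.29 -0.   -0.86  0.13]
th 3.073 r 49.35 Frad(on tool,out) -0.21 Ftan -2.77
```

```bash
python3 -m crank '{"delta_pos":[[-0.0029,-0.0001,0.0],[-0.0029,-0.0001,0.0],[-0.003,-0.0001,0.0],[-0.0029,-0.0001,0.0],[-0.003,-0.0001,0.0],[-0.0029,-0.0001,0.0],[-0.003,-0.0001,0.0],[-0.003,-0.0001,0.0]],"twist":[0.06,0.06,0.06,0.06,0.06,0.06,0.06,0.06]}'
python3 - <<'E'
from turn import *
adv([[-0.0029,-0.0001,0.0],[-0.0029,-0.0001,0.0],[-0.003,-0.0001,0.0],[-0.0029,-0.0001,0.0],[-0.003,-0.0001,0.0],[-0.0029,-0.0001,0.0],[-0.003,-0.0001,0.0],[-0.003,-0.0001,0.0]],[.06]*8)
st(0)
E
python3 -m crank '{"delta_pos":[[-0.0029,-0.0001,0.0],[-0.0029,-0.0001,0.0],[-0.003,-0.0001,0.0],[-0.0029,-0.0001,0.0],[-0.003,-0.0001,0.0],[-0.0029,-0.0001,0.0],[-0.003,-0.0001,0.0],[-0.003,-0.0001,0.0]],"twist":[0.06,0.06,0.06,0.06,0.06,0.06,0.06,0.06]}'
python3 - <<'E'
from turn import *
adv([[-0.0029,-0.0001,0.0],[-0.0029,-0.0001,0.0],[-0.003,-0.0001,0.0],[-0.0029,-0.0001,0.0],[-0.003,-0.0001,0.0],[-0.0029,-0.0001,0.0],[-0.003,-0.0001,0.0],[-0.003,-0.0001,0.0]],[.06]*8)
st(0)
E
python3 -m crank '{"delta_pos":[[-0.0035,-0.0001,0.0],[-0.0039,-0.0001,0.0],[-0.0039,-0.0002,0.0],[-0.004,-0.0001,0.0],[-0.0039,-0.0002,0.0],[-0.0039,-0.0002,0.0],[-0.004,-0.0001,0.0],[-0.0039,-0.0002,0.0]],"twist":[0.07,0.08,0.08,0.08,0.08,0.08,0.08,0.08]}'
python3 - <<'E'
from turn import *
adv([[-0.0035,-0.0001,0.0],[-0.0039,-0.0001,0.0],[-0.0039,-0.0002,0.0],[-0.004,-0.0001,0.0],[-0.0039,-0.0002,0.0],[-0.0039,-0.0002,0.0],[-0.004,-0.0001,0.0],[-0.0039,-0.0002,0.0]],[.07]+[.08]*7)
st(0)
E
```

```text
clock: 29.03
position: [575.3, -158.7, 171.9]
ee_rot: [0.172, 0.985, -0.0, -0.001]
contact_force: [-0.4, 0.3, 0.4]
gripper_width: 24.2
t 29.03 pos [ 575.3 -158.7  171.9] yaw 2.7954 cmd [ 576.109 -158.839  172.012   -3.487] F [-0.4  0.3  0.4] w 24.2 j [ 0.    0.46 -0.23 -0.   -0.88 -0.35]
th 3.585 r 48.85 Frad(on tool,out) 0.15 Ftan -0.45
clock: 29.7
position: [596.1, -172.3, 172.2]
ee_rot: [0.401, 0.916, 0.0, 0.001]
contact_force: [3.4, -1.9, -1.7]
gripper_width: 24.0
t 29.7 pos [ 596.1 -172.3  172.2] yaw 2.3159 cmd [ 595.542 -171.86   172.012   -3.967] F [ 3.4 -1.9 -1.7] w 24.0 j [-0.02  0.49 -0.17  0.   -0.9  -0.81]
th 4.097 r 49.13 Frad(on tool,out) 1.23 Ftan 3.68
clock: 30.37
position: [608.3, -201.1, 172.4]
ee_rot: [0.666, 0.746, -0.001, 0.001]
contact_force: [1.3, -5.8, -0.1]
gripper_width: 23.8
t 30.37 pos [ 608.3 -201.1  172.4] yaw 1.6846 cmd [ 608.3   -199.562  172.012   -4.597] F [ 1.3 -5.8 -0.1] w 23.8 j [-0.07  0.52 -0.12  0.   -0.93 -1.39]
th 4.746 r 49.07 Frad(on tool,out) 0.83 Ftan 5.85
```

```bash
python3 -m crank '{"delta_pos":[[-0.0039,-0.0002,0.0],[-0.0039,-0.0001,0.0],[-0.0039,-0.0002,0.0],[-0.004,-0.0001,0.0],[-0.0039,-0.0002,0.0],[-0.0039,-0.0002,0.0],[-0.004,-0.0001,0.0],[-0.0039,-0.0002,0.0]],"twist":[0.08,0.08,0.08,0.08,0.08,0.08,0.08,0.08]}'
python3 - <<'E'
from turn import *
adv([[-0.0039,-0.0002,0.0],[-0.0039,-0.0001,0.0],[-0.0039,-0.0002,0.0],[-0.004,-0.0001,0.0],[-0.0039,-0.0002,0.0],[-0.0039,-0.0002,0.0],[-0.004,-0.0001,0.0],[-0.0039,-0.0002,0.0]],[.08]*8)
st(0)
E
python3 -m crank '{"delta_pos":[[-0.0039,-0.0002,0.0],[-0.0039,-0.0001,0.0],[-0.0039,-0.0002,0.0],[-0.004,-0.0001,0.0],[-0.0039,-0.0002,0.0],[-0.0039,-0.0002,0.0],[-0.004,-0.0001,0.0],[-0.0039,-0.0002,0.0]],"twist":[0.08,0.08,0.08,0.08,0.08,0.08,0.08,0.08]}'
python3 - <<'E'
from turn import *
adv([[-0.0039,-0.0002,0.0],[-0.0039,-0.0001,0.0],[-0.0039,-0.0002,0.0],[-0.004,-0.0001,0.0],[-0.0039,-0.0002,0.0],[-0.0039,-0.0002,0.0],[-0.004,-0.0001,0.0],[-0.0039,-0.0002,0.0]],[.08]*8)
st(0)
E
python3 -m crank '{"delta_pos":[[-0.0039,-0.0002,0.0],[-0.0039,-0.0001,0.0],[-0.0039,-0.0002,0.0],[-0.0025,-0.0001,0.0],[-0.001,0,0],[0,0,0],[0,0,0],[0,0,0]],"twist":[0.08,0.08,0.08,0.05,0.02,0,0,0]}'
python3 - <<'E'
from turn import *
adv([[-0.0039,-0.0002,0.0],[-0.0039,-0.0001,0.0],[-0.0039,-0.0002,0.0],[-0.0025,-0.0001,0.0],[-.001,0,0]],[.08]*3+[.05,.02])
st(0)
E
```

```text
clock: 31.03
position: [600.3, -231.2, 172.3]
ee_rot: [0.867, 0.499, -0.002, -0.0]
contact_force: [-2.5, -4.4, 1.5]
gripper_width: 24.0
t 31.03 pos [ 600.3 -231.2  172.3] yaw 1.0441 cmd [ 601.971 -229.806  172.012   -5.237] F [-2.5 -4.4  1.5] w 24.0 j [-0.12  0.53 -0.11  0.   -0.94 -1.98]
th 5.395 r 48.68 Frad(on tool,out) 0.28 Ftan 5.04
clock: 31.7
position: [577.7, -250.4, 172.0]
ee_rot: [0.98, 0.201, -0.001, -0.0]
contact_force: [-1.0, 0.4, 0.8]
gripper_width: 23.8
t 31.7 pos [ 577.7 -250.4  172. ] yaw 0.4042 cmd [ 578.833 -250.286  172.012   -5.877] F [-1.   0.4  0.8] w 23.8 j [-0.15  0.51 -0.15 -0.   -0.92 -2.58]
th 6.012 r 49.01 Frad(on tool,out) -0.75 Ftan 0.8
clock: 32.37
position: [564.2, -253.9, 172.0]
ee_rot: [0.999, 0.049, -0.0, -0.0]
contact_force: [1.0, 0.2, -0.8]
gripper_width: 23.9
t 32.37 pos [ 564.2 -253.9  172. ] yaw 0.098 cmd [ 564.139 -253.988  172.012   -6.187] F [ 1.   0.2 -0.8] w 23.9 j [-0.16  0.49 -0.18  0.   -0.9  -2.88]
th 0.014 r 49.19 Frad(on tool,out) -0.14 Ftan -0.97
```

Parked after two turns. I'll let go, rise, and look.

```bash
python3 -m crank '{"delta_pos":[[0,0,0],[0,0,0],[0,0,0],[0,0,0]],"twist":[0,0,0,0]}' 0.6
python3 -m crank '{"delta_pos":[[0,0,-0.015],[0,0,-0.03],[0,0,-0.03],[0,0,-0.03],[0,0,-0.02],[0,0.02,0],[0,0,0],[0,0,0]],"twist":[0,0,0,0,0,0,0,0]}'
python3 - <<'E'
from turn import *
chk();snap('wrist','e1');snap('top','e2')
P=cloud('e1');m=(P[...,2]>128)&(P[...,2]<142)
q=P[m];print(len(q));print(cv2.minEnclosingCircle(q[:,:2].astype(np.float32)) if len(q) else '')
E
```

```text
clock: 32.7
position: [564.1, -253.9, 172.0]
ee_rot: [0.999, 0.048, -0.0, -0.0]
contact_force: [0.2, 0.7, -0.0]
gripper_width: 51.5
clock: 33.37
position: [565.8, -274.2, 296.8]
ee_rot: [0.999, 0.048, -0.0, -0.0]
contact_force: [0.5, 0.3, 0.2]
gripper_width: 51.3
t 33.37 pos [ 565.8 -274.2  296.8] yaw 0.0954 cmd [ 564.139 -253.988  172.012   -6.187] F [0.5 0.3 0.2] w 51.3 j [-0.19  0.4   0.01 -0.   -1.18 -2.85]
821
((564.4888305664062, -253.2364044189453), 10.893501281738281)
```

```bash
sleep 0
```

```text
(no output)
```

View pics/e1.png

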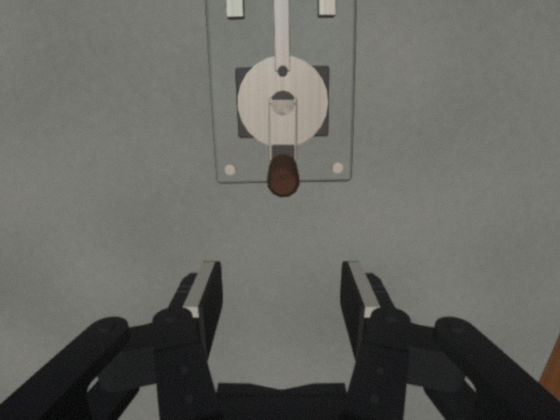

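View pics/e2.png

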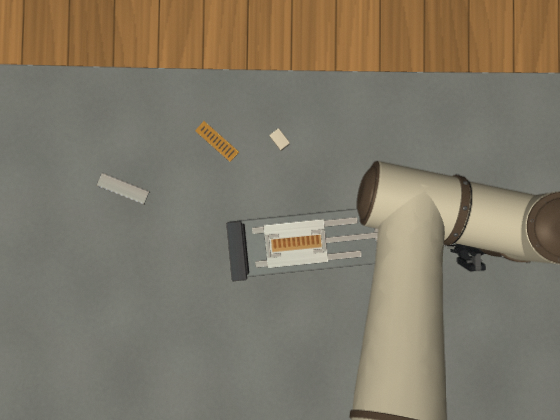

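```bash
python3 - <<'E'
from h import *
crop('e2',255,210,340,280,'e2c',8)
E
sleep 0
```

```text
(no output)
```

View pics/e2c.png

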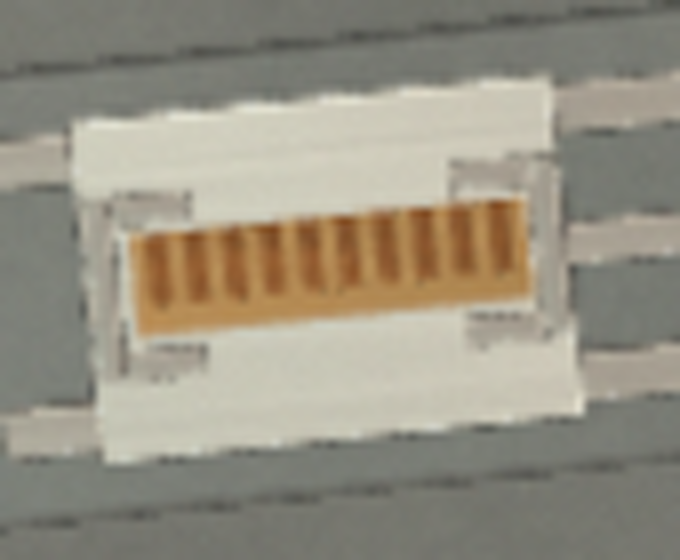

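The comb (corners at crop pixels (133,235) to (530,295)) lies flat inside the lugs, about centred. I'm handing the job in.

```bash
python3 -c "
from bench import job_done;print(job_done())"
```

```text
the job is handed in; nothing more can be done
None
```

The comb is in the pocket, the crank has made two full clockwise turns and is parked again, and the handle is let go. I handed in at about 33.5 s of the 72 s allowed.

**How it was turned:** I turned the crank with the fingers as a loose fork (24 mm opening) set across the arm, at about 1 rad/s or a little slower. Between the turns I let go to unwind the wrist. At each check while turning, the force along the arm was 1.3 N or less (limit 10 N) and the force along the path was 11.3 N at most.

**Last checks:**
- **Crank:** the handle was found at (564.5, -253.2) mm, which puts the crank within about 0.01 rad of parked.
- **Comb:** the top camera shows it flat inside the lugs and about centred; I judged this by eye and did not measure it again after the turns.
- **Other parts:** the reed plate, magnet and cover sit at the same pixels as at the start.
- **Contact:** the gripper was 125 mm up, open and clear, with no contact force above noise.

**Disagreements:**
- **Cameras:** the top and wrist cameras differed by about 2 mm on the pocket position. I used the wrist camera.
- **Tracking:** the arm ran up to about 4.5 mm off its commanded path under load. The fork's slack took this up.

I did not read the strain or the crank speed directly. I judged both from the wrist force and the tool's position.

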